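# Unlock the condiment caddy and hold it up level

### The job

The condiment caddy is locked in its dock: turn the black bar dial until its white pointer line points at the green mark, and let go of it. Then take the caddy by its handle bar (it hangs level most easily near the load's balance point) and lift it straight up until it is about 9 cm clear of its seat, level all the way and with the three jars standing in it. Finish while holding it there, still and level, with the dial left on the green mark and the other things on the worktop left alone.

Things in the scene. Friction and masses are not known exactly. Their poses are not given: they have to be found in the camera images.
- dock: Fixed dock: dark wood plate 92 x 345 mm (its x by y), 8 mm thick, 9 mm steel fences round the caddy's seat (2 mm play), and a steel pillar that carries the dial, 185 mm along +y. Origin: underside, below the seated caddy's middle; z up, y along the caddy towards the dial. Marks 54 mm from the dial's axis, 93 mm above the worktop: green at dock +y, red 1.0 rad counter-clockwise seen from above.
- lock_dial (a joint): Dial angle in rad, growing counter-clockwise from above. 0: white pointer line at the green mark, slot of the lock plate over the caddy's tongue, caddy free to lift (within about 0.2 either way); 1.0: at the red mark, locked. Starts at 0.75 to 1.25; range -1.4 to 1.4; stays where it is left (friction 0.05 N m); no stop or click at 0.
- dial_grip (a point): Centre of the dial's black bar grip, on its upright axis, 123 mm above the worktop. Grip 12 mm thick (this point's x), 54 mm long (its y; white pointer line at the +y end), 36 mm tall (18 mm above and below). The steel lock plate, 90 mm across, has its top 25 mm below this point. This frame turns with the dial.
- caddy: Loose light-wood caddy, 76 x 220 mm (240 over the end posts), three bays in a row along its y (centres -72, 0, +72 mm; 68 x 68 mm inside; walls 40 mm high, floor 6 mm). 0.36 kg empty, balancing within 3 mm of its middle. Origin: middle of the underside, 8 mm above the worktop when seated. A steel tongue at its +y end reaches under the dial's lock plate.
- caddy_handle (a point): Centre of the caddy's handle bar, 147 mm above its underside (155 mm above the worktop when seated). The bar runs straight along this point's y over all bays; 16 mm thick (x), 22 mm tall, free for 220 mm between the end posts. The jars' tops end 20 mm or more below the bar's underside. Axes as the caddy's, z up.
- olive_jar_mid (a point): Middle (half-way up) of the olive jar with green label and grey lid, 63 mm diameter, 110 mm tall, the heaviest load, about 0.32 kg (varies by 15 %); it stands loose in any of the three bays.
- nutmeg_jar_mid (a point): Middle of the spice jar with brown lid, 44 mm diameter, 105 mm tall, about 0.11 kg, loose in one of the bays.
- salt_shaker_mid (a point): Middle of the salt shaker with grey top, 44 mm diameter, 90 mm tall, about 0.10 kg, loose in one of the bays.
- shaker_mid (a point): Bystander, leave alone: middle of the steel cocktail shaker, 70 mm diameter, 203 mm tall.
- jigger_mid (a point): Bystander: middle of the two-ended steel bar measure, 43 mm diameter, 78 mm tall.
- cut_glass_3_mid (a point): Bystander: middle of the cut glass, 65 mm diameter, 80 mm tall.
- bitters_1_mid (a point): Bystander: middle of the brown dropper bottle nearer the robot, right of the caddy, 33 mm diameter, 102 mm tall.
- bitters_2_mid (a point): Bystander: middle of the brown dropper bottle just behind it, 33 mm diameter, 102 mm tall.
There are look-alikes about, which are no part of the job. Leave any turquoise look-alike of the part that bears nutmeg_jar_mid alone. What is shaped like the part that bears salt_shaker_mid but purple is not meant.

How it is judged (in metres and radians):
On the way, in this order (a step that is already met when the one before it is completed fails the run):
1. the dial's pointer stands at the green mark (within 0.18 rad), at rest and released, with the caddy still seated (value of joint lock_dial between -0.18 and 0.18 rad and velocity of joint lock_dial between -0.1 and 0.1 rad/s and contact force between the fingers and dock below 0.05 N and z of caddy_handle in the frame of dock below 0.163 m), for 0.2 s.
2. the caddy is held by the fingers, clear of the dock and level (angle between caddy_handle's own z axis and vertical below 0.14 rad and z of caddy_handle in the frame of dock above 0.225 m and contact force between caddy and dock below 0.05 N and contact force between the fingers and caddy above 2 N), for 0.3 s.
At the end, for the whole second after the job is handed in: The caddy is in the fingers, at least 7 cm above its seat, touching no part of the dock, level within 0.14 rad (8 degrees), still (under 3 cm/s and 0.2 rad/s), the three jars standing in it, and the dial within 0.18 rad of the green mark (all of step 2 and linear speed of caddy below 0.03 m/s and angular speed of caddy below 0.2 rad/s and value of joint lock_dial between -0.18 and 0.18 rad and z of olive_jar_mid in the frame of caddy_handle between -0.12 and -0.07 m and x of olive_jar_mid in the frame of caddy_handle between -0.03 and 0.03 m and y of olive_jar_mid in the frame of caddy_handle between -0.11 and 0.11 m and z of nutmeg_jar_mid in the frame of caddy_handle between -0.12 and -0.07 m and x of nutmeg_jar_mid in the frame of caddy_handle between -0.03 and 0.03 m and y of nutmeg_jar_mid in the frame of caddy_handle between -0.11 and 0.11 m and z of salt_shaker_mid in the frame of caddy_handle between -0.12 and -0.07 m and x of salt_shaker_mid in the frame of caddy_handle between -0.03 and 0.03 m and y of salt_shaker_mid in the frame of caddy_handle between -0.11 and 0.11 m); the arm keeps its last pose, push and grip.
It fails at once if the caddy is tilted more than 0.3 rad (angle between caddy_handle's own z axis and vertical above 0.3 rad).
It fails at once if a bystander is shifted more than 2 cm or tipped (distance of any of shaker_mid, jigger_mid, cut_glass_3_mid, bitters_1_mid, bitters_2_mid from where it was at the start of the episode above 0.02 m or angle between any of shaker_mid, jigger_mid, cut_glass_3_mid, bitters_1_mid, bitters_2_mid's own z axis and vertical above 0.3 rad).
It also fails if it takes over 42 s, if anything falls off the work surface, if the arm or the gripper's body presses on something with over 40 N, if the wrist force passes 120 N, or if a joint passes its speed limit or range.

### The arm

A 6-joint arm with a two-finger parallel gripper is mounted at the origin on a cart in front of the work surface, level with it; the furniture and walls round the work are solid. World frame = base frame: x ahead of the robot, y to its left, z up, the work surface at z = 0. Lengths are in mm, angles in rad, forces in N, time in s.
With the tool pointing down it reaches from about 275 to 1000 mm from the base axis. Payload 8.4 kg.
Tool frame: the origin (TCP) lies between the finger pads; the fingertips stand 22 mm ahead of it and the grasp point (between the pads) lies 3 mm ahead of it; z points along the fingers, y is the line along which they close (so a half turn about z gives the same grasp; the last joint's range is limited). The gripper opens to 85 mm and grips with 20 to 120 N. Pads are 22 mm wide; open, the fingers measure 114 mm over their backs; the gripper's body (76 mm by 85 mm) begins 54 mm behind the grasp point. The pads swing forward as they close: fully open they stand 13 mm farther back than shut.
Start: joints at [-1.176, 0.353, 1.633, -0, 1.155, -0.002], TCP at [241.542, -576.442, 227.381] pointing down, gripper open.
Joint ranges: [-2.63, 2.63], [-0.92, 2.1], [0.06, 2.66], [-1.3, 4.44], [0, 2.69], [-3.02, 3.02]. Speed limits (rad/s): [2.22, 2.22, 2.79, 3.14, 3.14, 3.14].

### API

Orientations are given as [roll, pitch, yaw] about the fixed x, y, z axes, in that order (R = Rz(yaw) Ry(pitch) Rx(roll)).
In Python, from rig import r, grab_frame gives the robot as it stands.
- The arm moves only by the shell command python3 -m inch 'ROWS' [FORCE]. ROWS is JSON, a list of rows, each a list of 7 numbers: the turn, a rotation vector about the tool's x, y, z as a fraction of full scale, then the shift along the tool's x, y, z as a fraction of full scale, then the closure, from 0 (fully open) to 1 (shut). In form: [[rx, ry, rz, dx, dy, dz, fingers], ...]. A call has 1 to 8 rows; each row shifts and turns the commanded pose from where the row before left it, along the tool's axes as they then stand; what a row does not reach is not made up. Full scale, the value 1, is 2.5 cm for a shift and pi rad for a turn. A row lasts 1/12 s, in which the tool goes at most 41.7 mm and 7.16 degrees, less where a joint would pass 70% of its speed; a pose out of reach is approached as far as the arm can. A call with a number of a shift or a turn outside -1 to 1 is refused whole. A call with a gripper value outside its range is refused whole. The fingers move at their own pace and stop on an object; FORCE is the grip in N (left out, the last holds). Time passes only in rows, so rows that do not move let the fingers close. It gives the time, the measured TCP pose, the force, the opening and the grip force at its end, in the units of the state.
- r.sense(): the state, without advancing time (a new reading comes with each control period).
- grab_frame(name): name is "scene" or "side" or "wrist"; returns a dict with "pixels" (480x640x3 uint8, red, green, blue), "z_map" (480x640 float32, mm along the optical axis (not along the pixel's ray), 0 where there is no reading), "vertical_fov" (degrees; the focal length in pixels is half the picture's height over the tangent of half this angle, whatever the lens; pixels are square), "cx", "cy" (the principal point, pixels), "cam_to_world" (4x4, takes a point from camera to world coordinates). Camera axes: x right, y down, z forward; pixel columns grow to the right and rows downward; lengths in mm; the calibration is good to about 2 mm. A picture is of the moment at which its call begins.
- r.sign_off(): hands the job in; it is judged then, once.
The state is a dict: "clock": time; "qpos": joint angles; "qvel": joint speeds; "joint_efforts": joint torques, N m; "eef_pos": TCP position; "tcp_rot": TCP orientation; "contact_force": force on the tool from outside, world axes, zero at the start; "wrist_torque": the same for the moment, N m; "opening": opening from 0.0 (shut) to 1.0 (fully open); "grasp_force": force on a finger pad.
Only numpy, scipy, OpenCV 4.12 (cv2) and the standard library are available. Lean on these libraries where they do the work, as an engineer would, in place of code of your own. Each camera call takes 0.05 s, during which the arm holds its last target. There are 200 camera calls.

## Working session

There is one attempt and no reset: what is moved stays moved. The work goes in short steps, Python scripts to look and compute and a shell command to move; the robot and the scene stay as the last step left them, time stands still between calls to the robot, and variables do not carry over. Pictures are saved under pics/ and viewed, at most 10 in all, crops included, and the job is handed in when it is done.

```bash
mkdir -p pics; ls
python3 - <<'E'
from rig import r, grab_frame
import cv2,numpy as np
print(r.sense())
for n in ["scene","side"]:
    f=grab_frame(n); np.savez(n+"0.npz",**f); cv2.imwrite(f"pics/{n}0.png",f["pixels"][:,:,::-1]); print(n,f["vertical_fov"],f["cx"],f["cy"],np.round(f["cam_to_world"],3).tolist())
E
```

```text
pics
{'clock': 0.0, 'qpos': array([-1.17640574e+00,  3.53667334e-01,  1.63410826e+00, -2.56288040e-06,
        1.15522686e+00, -2.42144656e-03]), 'qvel': array([-0.00055754,  0.0017993 , -0.00084405,  0.00033738, -0.00107051,
        0.00046207]), 'joint_efforts': array([-2.21233063e-04, -6.05261350e+01, -3.42064619e+01, -1.43570412e-05,
        9.45047272e-03, -2.85609684e-05]), 'eef_pos': array([ 241.35375823, -576.00150838,  226.66078342]), 'tcp_rot': array([-3.14018285e+00, -1.07048391e-06,  3.96813064e-01]), 'contact_force': array([-0.1865292 ,  0.65530686,  0.1174159 ]), 'wrist_torque': array([ 0.01499146, -0.01020213,  0.02042787]), 'grasp_force': 0.0, 'opening': 0.9965193728255768}
scene 55.36403952503182 320.2032407130829 239.90081313746734 [[0.972, -0.162, 0.168, 294.899], [-0.233, -0.717, 0.657, -819.853], [0.014, -0.678, -0.735, 948.624], [0.0, 0.0, 0.0, 1.0]]
side 52.9595806056363 322.05186465425373 234.7277686835283 [[1.0, 0.022, -0.004, 519.483], [0.013, -0.442, 0.897, -1434.031], [0.019, -0.897, -0.443, 768.441], [0.0, 0.0, 0.0, 1.0]]
```

View pics/scene0.png

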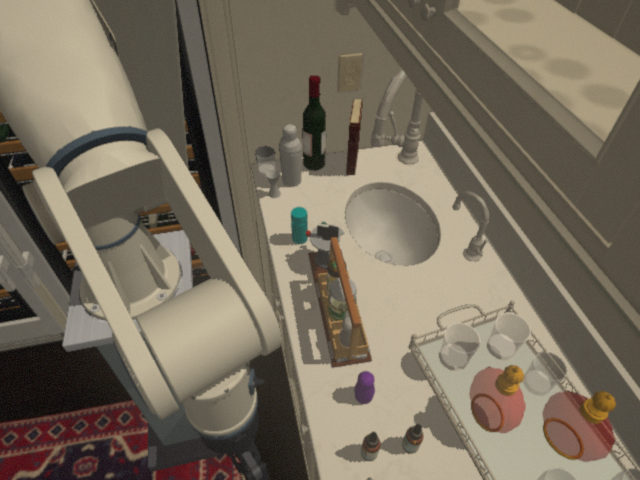

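View pics/side0.png

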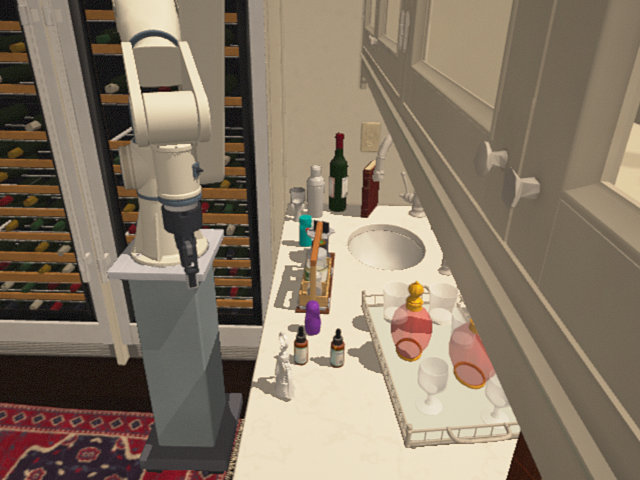

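The scene view shows the caddy's handle running from about (333,240) to (352,345). The dial is behind it near (325,235), with the turquoise look-alike at (300,225) and the purple one at (365,388). The two bitters bottles are at (371,445) and (414,438).

```bash
cat > h.py <<'E'
import numpy as np,cv2
def cloud(f):
    fl=240/np.tan(np.radians(float(f["vertical_fov"]))/2)
    v,u=np.mgrid[:480,:640]; z=f["z_map"].astype(float)
    P=np.stack([(u-f["cx"])*z/fl,(v-f["cy"])*z/fl,z],-1)
    M=np.array(f["cam_to_world"]); P=P@M[:3,:3].T+M[:3,3]; P[z<=0]=np.nan
    return P
def line(p):  # centre and direction of 2D pts via minAreaRect
    return cv2.minAreaRect(p.astype(np.float32))
E
python3 - <<'E'
from h import *
for n in ["scene","side"]:
    f=dict(np.load(n+"0.npz")); P=cloud(f); I=f["pixels"].astype(int); R,G,B=I[...,0],I[...,1],I[...,2]
    z=P[...,2]
    reg=(P[...,0]>330)&(P[...,0]<800)&(P[...,1]>-450)&(P[...,1]<330)
    top=reg&(z>160)&(z<172)&(R>B+25)
    v,u=np.where(top); print(n,"top n",len(v),u.min(),u.max(),v.min(),v.max())
    print(" bar",line(P[top][:,:2]), np.median(z[top]))
    dark=reg&(z>100)&(z<148)&(I.max(-1)<70)&(P[...,1]>0)
    if dark.sum(): print(" dark",dark.sum(),line(P[dark][:,:2]),np.median(P[dark],0))
    for nm,m in [("green",reg&(G>R+40)&(G>B+25)),("red",reg&(R>G+70)&(R>B+70)),("turq",reg&(B>R+50)&(G>R+50)),("purple",reg&(B>G+50)&(R>G+30))]:
        k,_,st,c=cv2.connectedComponentsWithStats(m.astype(np.uint8))
        for i in range(1,k):
            if st[i,4]>4: 
                _m=_==i; print(" ",nm,st[i,4],c[i].round(),np.nanmedian(P[_m],0).round(),np.nanmax(P[_m],0).round())
    a=I[190:380,240:420] if n=="scene" else I[195:325,260:360]
    cv2.imwrite(f"pics/{n}c.png",cv2.resize(a[:,:,::-1].astype(np.uint8),None,fx=3.1 if n=="scene" else 4.6,fy=3.1 if n=="scene" else 4.6,interpolation=cv2.INTER_CUBIC))
E
```

```text
scene top n 682 331 360 128 324
 bar ((563.5936279296875, -22.2698974609375), (679.5242919921875, 66.87371063232422), 73.46097564697266) 165.19097519554828
 dark 132 ((626.4578247070312, 306.0584411621094), (23.168350219726562, 135.56832885742188), 75.87086486816406) [674.4405393  289.98110484 124.60214838]
  red 9 [308. 232.] [467. -19.  92.] [470. -17.  95.]
  turq 127 [299. 213.] [457.  41. 105.] [473.  64. 109.]
  purple 61 [368. 378.] [ 498. -436.   87.] [ 507. -427.   93.]
side top n 284 311 373 173 260
 bar ((503.47607421875, 12.60577392578125), (713.1793212890625, 205.41778564453125), 73.35554504394531) 164.7876798274687
 dark 74 ((622.9508666992188, 309.94879150390625), (22.91267967224121, 132.4637451171875), 70.24812316894531) [670.58209771 292.01545012 122.58800454]
  red 184 [316. 241.] [ 500. -256.  165.] [ 511. -123.  168.]
  red 6 [307. 228.] [464. -18.  91.] [468. -10.  93.]
  turq 291 [305. 230.] [453.  30.  64.] [476.  66. 108.]
  purple 246 [313. 313.] [ 497. -445.   66.] [ 515. -425.   90.]
  purple 6 [308. 331.] [ 485. -449.   10.] [ 487. -446.   16.]
```

View pics/scenec.png

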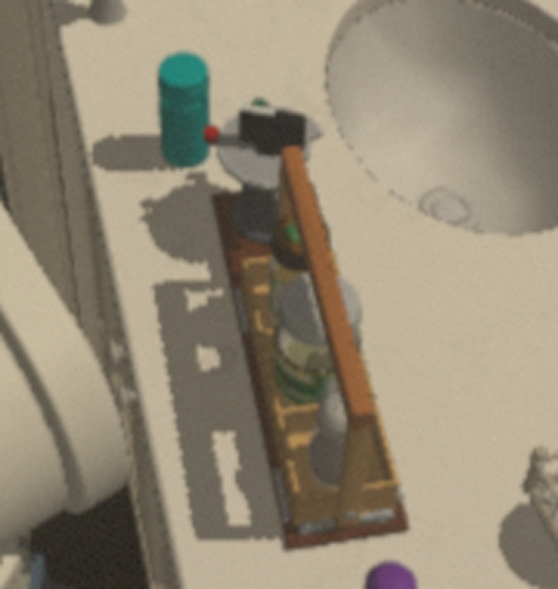

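The crop shows the bar's near end at crop (362,415) and its far end at (292,150). The olive jar (large grey lid, 318,305) is in the middle bay, the nutmeg jar is toward the dial and the salt shaker at the near end. The black grip is at (272,130) and the red mark at (212,133).

Run:
```python
from h import *
ax=None
for n in ["scene","side"]:
    f=dict(np.load(n+"0.npz")); P=cloud(f); I=f["pixels"].astype(int); R,G,B=I[...,0],I[...,1],I[...,2]
    reg=(P[...,0]>420)&(P[...,0]<600)&(P[...,1]>-400)&(P[...,1]<60); z=P[...,2]
    m=(reg&(z>161)&(z<171)&(R>B+45)).astype(np.uint8)
    k,L,st,c=cv2.connectedComponentsWithStats(m); i=1+st[1:,4].argmax(); b=P[L==i]
    rc=line(b[:,:2]); print(n,"bar",len(b),rc,np.median(b[:,2]))
    w=reg&(z>60)&(z<150)&(P[...,1]>-110)&(P[...,0]>455)
    gm=w&(I.max(-1)<60)&(z>100); print(" grip",gm.sum(),line(P[gm][:,:2]),P[gm].min(0).round(),P[gm].max(0).round())
    t=gm&(z>137); print(" top",t.sum(), line(P[t][:,:2]) if t.sum() else 0)
    wh=w&(I.min(-1)>110)&(z>136); print(" white",np.c_[P[wh]].round()[:20].tolist())
    gr=w&(G>R+12)&(G>B+12)&(z>85)&(z<98); print(" green",P[gr].round().tolist()[:15])
    pl=w&(abs(z-98)<4)&(abs(R-B)<50)&(I.max(-1)>70); print(" plate",pl.sum(),cv2.minEnclosingCircle(P[pl][:,:2].astype(np.float32)))
    a=I[210:260,295:355].astype(np.uint8)
    cv2.imwrite(f"pics/{n}d.png",cv2.resize(a[:,:,::-1],None,fx=7,fy=7,interpolation=cv2.INTER_CUBIC))
a=cv2.hconcat([cv2.resize(cv2.imread(f"pics/{n}d.png"),(390,325)) for n in ("scene","side")]); cv2.imwrite("pics/d.png",a)
```

```text
scene bar 647 ((499.77978515625, -235.58306884765625), (239.66043090820312, 16.580995559692383), 86.52654266357422) 165.2552995413988
 grip 186 ((507.72088623046875, -56.96607971191406), (13.490114212036133, 49.22748947143555), 67.20252990722656) [487. -68. 101.] [530. -42. 137.]
 top 1 ((520.630126953125, -62.04503631591797), (0.0, 0.0), 0.0)
 white [[489.0, -36.0, 137.0], [491.0, -38.0, 138.0], [488.0, -40.0, 137.0], [490.0, -40.0, 137.0], [493.0, -41.0, 137.0], [497.0, -42.0, 137.0], [500.0, -43.0, 137.0], [502.0, -43.0, 136.0], [497.0, -46.0, 137.0], [499.0, -47.0, 137.0], [503.0, -49.0, 139.0], [506.0, -47.0, 136.0], [511.0, -50.0, 138.0], [503.0, -50.0, 136.0], [508.0, -52.0, 137.0], [530.0, -57.0, 137.0], [534.0, -61.0, 136.0]]
 green [[477.0, 42.0, 97.0], [510.0, 8.0, 92.0], [513.0, 8.0, 91.0], [516.0, 7.0, 92.0], [509.0, 2.0, 94.0], [511.0, 1.0, 95.0], [514.0, 2.0, 93.0], [518.0, 4.0, 90.0]]
 plate 307 ((490.4732360839844, -25.807708740234375), 69.21533203125)
side bar 230 ((500.0414123535156, -236.3144073486328), (243.29031372070312, 16.02067756652832), 86.76741790771484) 164.7700000553649
 grip 68 ((507.391357421875, -56.31796646118164), (13.80421257019043, 48.90946960449219), 67.19009399414062) [487. -69. 100.] [529. -40. 135.]
 top 0 0
 white [[497.0, -53.0, 138.0], [503.0, -51.0, 137.0], [506.0, -50.0, 137.0], [513.0, -49.0, 137.0]]
 green [[472.0, 36.0, 97.0], [469.0, 31.0, 96.0], [476.0, 34.0, 94.0], [479.0, 47.0, 89.0], [463.0, 25.0, 94.0], [472.0, 33.0, 91.0], [475.0, 40.0, 88.0], [462.0, 28.0, 89.0], [466.0, 21.0, 92.0], [476.0, 34.0, 87.0]]
 plate 114 ((498.626708984375, -22.134775161743164), 74.37687683105469)
```

View pics/d.png

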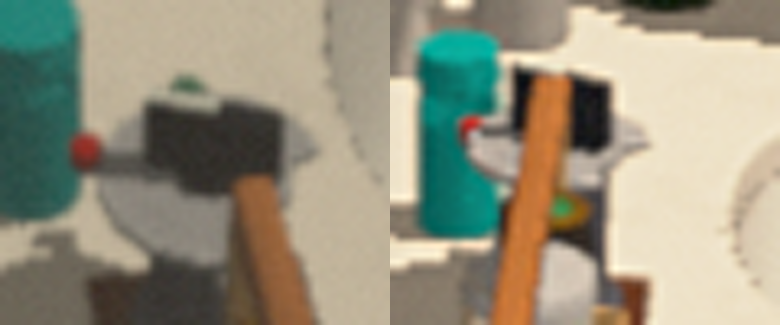

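The bar centre is (500,-236) with y axis at 86.6°. That predicts the dial axis at (511,-51), the green mark at (514,2) and the red mark at (467,-19), and all three match the measured marks. The dial reads about 1.1 rad. I'll move above it at safe height.

```bash
A='[0,0,0,0.753,-0.633,-0.13,0.4]'; python3 -m inch '[[0,0,0,0.753,-0.633,-0.13,0.4],[0,0,0,0.753,-0.633,-0.13,0.4],[0,0,0,0.753,-0.633,-0.13,0.4],[0,0,0,0.753,-0.633,-0.13,0.4],[0,0,0,0.753,-0.633,-0.13,0.4],[0,0,0,0.753,-0.633,-0.13,0.4],[0,0,0,0.753,-0.633,-0.13,0.4],[0,0,0,0.753,-0.633,-0.13,0.4]]' 40
python3 -m inch '[[0,0,0,0.753,-0.633,-0.13,0.4],[0,0,0,0.753,-0.633,-0.13,0.4],[0,0,0,0.753,-0.633,-0.13,0.4],[0,0,0,0.753,-0.633,-0.13,0.4],[0,0,0,0.753,-0.633,-0.13,0.4],[0,0,0,0.753,-0.633,-0.13,0.4],[0,0,0,0.753,-0.633,-0.13,0.4],[0,0,0,0.753,-0.633,-0.13,0.4]]'
```

```text
clock: 0.77
eef_pos: [331.7, -400.2, 253.2]
tcp_rot: [-3.141, 0.0, 0.397]
contact_force: [0.4, 0.5, 0.6]
opening: 0.6
grasp_force: 0.0
clock: 1.43
eef_pos: [421.6, -225.3, 279.3]
tcp_rot: [-3.141, 0.0, 0.397]
contact_force: [0.7, -0.8, -0.7]
opening: 0.602
grasp_force: 0.0
```

```bash
python3 -m inch '[[0,0,0,0.753,-0.633,-0.03,0.4],[0,0,0,0.753,-0.633,-0.03,0.4],[0,0,0,0.753,-0.633,-0.03,0.4],[0,0,0,0.753,-0.633,-0.03,0.4],[0,0,0,0.753,-0.633,-0.03,0.4],[0,0,0,0.753,-0.633,-0.03,0.4],[0,0,0,0.753,-0.633,-0.03,0.4],[0,0,0,0.753,-0.633,-0.03,0.4]]'
python3 -m inch '[[0,0,-0.039,0,0,0,0.4],[0,0,-0.039,0,0,0,0.4],[0,0,-0.039,0,0,0,0.4],[0,0,-0.039,0,0,0,0.4],[0,0,-0.039,0,0,0,0.4],[0,0,-0.039,0,0,0,0.4],[0,0,-0.039,0,0,0,0.4],[0,0,-0.039,0,0,0,0.4]]'
python3 -m inch '[[0,0,-0.039,0,0,0,0.4],[0,0,-0.039,0,0,0,0.4],[0,0,-0.039,0,0,0,0.4],[0,0,-0.039,0,0,0,0.4],[0,0,-0.039,0,0,0,0.4],[0,0,-0.039,0,0,0,0.4],[0,0,-0.039,0,0,0,0.4],[0,0,-0.039,0,0,0,0.4]]'
python3 - <<'E'
from rig import r,grab_frame
from h import *
f=grab_frame("wrist"); np.savez("w0.npz",**f); cv2.imwrite("pics/w0.png",f["pixels"][:,:,::-1])
print(r.sense()["eef_pos"],r.sense()["tcp_rot"],np.round(f["cam_to_world"],2).tolist(),f["vertical_fov"])
P=cloud(f);I=f["pixels"].astype(int)
reg=(abs(P[...,0]-511)<45)&(abs(P[...,1]+51)<45)
gm=reg&(P[...,2]>134)&(P[...,2]<146); print(gm.sum(),line(P[gm][:,:2]) if gm.any() else 0)
wh=gm&(I.min(-1)>130); print(wh.sum(),line(P[wh][:,:2]) if wh.any() else 0)
E
```

```text
clock: 2.1
eef_pos: [511.6, -50.3, 285.2]
tcp_rot: [-3.141, 0.0, 0.397]
contact_force: [-0.1, -0.6, -1.4]
opening: 0.602
grasp_force: 0.0
clock: 2.77
eef_pos: [511.2, -51.5, 285.1]
tcp_rot: [-3.141, 0.0, 1.383]
contact_force: [0.4, -0.5, 0.5]
opening: 0.596
grasp_force: 0.0
clock: 3.43
eef_pos: [511.2, -51.5, 285.1]
tcp_rot: [-3.141, -0.001, 2.363]
contact_force: [-0.2, 0.8, -0.0]
opening: 0.603
grasp_force: 0.0
[511.19417914 -51.51008377 285.04570392] [-3.14115999e+00 -5.59945387e-04  2.37230177e+00] [[0.7, 0.68, 0.22, 454.08], [0.71, -0.67, -0.22, 5.61], [-0.0, 0.32, -0.95, 430.97], [0.0, 0.0, 0.0, 1.0]] 69.55405831296994
656 ((509.64605712890625, -48.27631378173828), (11.098592758178711, 53.444095611572266), 63.1303596496582)
120 ((498.7496643066406, -42.321441650390625), (3.6042373180389404, 25.56003761291504), 62.404930114746094)
```

View pics/w0.png

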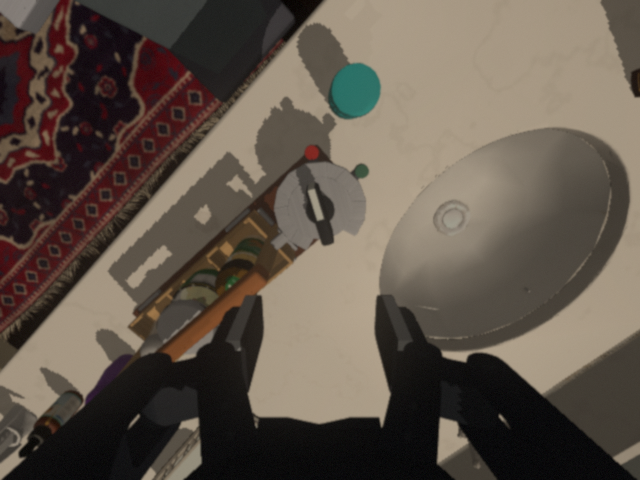

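The wrist view looks straight down on the dial at (318,205), with the white line toward the red mark at (313,152). The grip measures about (510,-49) with its axis at 153°, so the dial is at about 1.16 rad. Next I align, descend and grip.

```bash
python3 -m inch '[[0,0,-0.039,0,0,0,0.4],[0,0,-0.039,0,0,0,0.4],[0,0,-0.0175,0,0,0,0.4],[0,0,0,0.07,0.055,0,0.4],[0,0,0,0,0,0.9,0.4],[0,0,0,0,0,0.9,0.4],[0,0,0,0,0,0.9,0.4],[0,0,0,0,0,0.9,0.4]]'
python3 -m inch '[[0,0,0,0,0,0.9,0.4],[0,0,0,0,0,0.9,0.4],[0,0,0,0,0,0.9,0.4],[0,0,0,0,0,0,0.4],[0,0,0,0,0,0,0.4]]'
```

```text
clock: 4.15
eef_pos: [510.4, -49.4, 194.5]
tcp_rot: [3.141, 0.0, 2.652]
contact_force: [0.4, 0.3, -0.0]
opening: 0.601
grasp_force: 0.0
clock: 4.57
eef_pos: [509.6, -49.3, 127.2]
tcp_rot: [-3.141, -0.003, 2.654]
contact_force: [0.5, 0.2, -0.0]
opening: 0.598
grasp_force: 0.0
```

```bash
python3 -m inch '[[0,0,0,0,0,0,1],[0,0,0,0,0,0,1],[0,0,0,0,0,0,1],[0,0,0,0,0,0,1],[0,0,0,0,0,0,1],[0,0,0,0,0,0,1]]' 25
```

```text
clock: 5.07
eef_pos: [511.5, -49.6, 129.2]
tcp_rot: [3.141, 0.002, 2.657]
contact_force: [-1.7, 0.6, 7.0]
opening: 0.122
grasp_force: 25.3
```

```bash
python3 -m inch '[[0,0,0.0364,0,0,0,1],[0,0,0.0364,0,0,0,1],[0,0,0.0364,0,0,0,1],[0,0,0.0364,0,0,0,1],[0,0,0.0364,0,0,0,1]]'
python3 -m inch '[[0,0,0.0364,0,0,0,1],[0,0,0.0364,0,0,0,1],[0,0,0.0364,0,0,0,1],[0,0,0.0364,0,0,0,1],[0,0,0.0364,0,0,0,1],[0,0,0,0,0,0,1],[0,0,0,0,0,0,1]]'
```

```text
clock: 5.48
eef_pos: [510.7, -50.3, 129.2]
tcp_rot: [-3.141, 0.002, 2.08]
contact_force: [-4.7, -5.8, 10.3]
opening: 0.125
grasp_force: 25.7
clock: 6.07
eef_pos: [509.6, -50.6, 129.1]
tcp_rot: [-3.14, 0.002, 1.513]
contact_force: [-8.8, -6.6, 14.3]
opening: 0.124
grasp_force: 26.1
```

```bash
python3 -m inch '[[0,0,0,0,0,0,0.4],[0,0,0,0,0,0,0.4],[0,0,0,0,0,0,0.4],[0,0,0,0,0,0,0.4],[0,0,0,0,0,0,0.4]]'
python3 -m inch '[[0,0,0,0,0,-0.9,0.4],[0,0,0,0,0,-0.9,0.4],[0,0,0,0,0,-0.9,0.4],[0,0,0,0,0,-0.9,0.4],[0,0,0,0,0,-0.9,0.4],[0,0,0,0,0,-0.9,0.4],[0,0,0,0,0,-0.9,0.4],[0,0,0,0,0,0,0.4]]'
python3 - <<'E'
from rig import r,grab_frame
from h import *
f=grab_frame("wrist"); np.savez("w1.npz",**f); cv2.imwrite("pics/w1.png",f["pixels"][:,:,::-1])
print(r.sense()["eef_pos"],r.sense()["tcp_rot"])
P=cloud(f);I=f["pixels"].astype(int);R,G,B=I[...,0],I[...,1],I[...,2]
reg=(abs(P[...,0]-511)<45)&(abs(P[...,1]+51)<45)
gm=reg&(P[...,2]>134)&(P[...,2]<146); print(gm.sum(),line(P[gm][:,:2]) if gm.any() else 0)
wh=gm&(I.min(-1)>130); print(wh.sum(),line(P[wh][:,:2]) if wh.any() else 0)
gr=(G>R+15)&(G>B+10)&(abs(P[...,0]-514)<25)&(abs(P[...,1]-2)<25); print("green",P[gr].mean(0))
b=(abs(P[...,2]-166)<6)&(R>B+40)&(abs(P[...,0]-500)<40)&(P[...,1]>-380)&(P[...,1]<-90); print("bar",b.sum(),line(P[b][:,:2]) if b.any() else 0,P[b].max(0) if b.any() else 0)
E
```

```text
clock: 6.48
eef_pos: [510.7, -49.4, 127.9]
tcp_rot: [3.141, -0.0, 1.514]
contact_force: [-0.1, -0.6, -0.6]
opening: 0.6
grasp_force: 0.0
clock: 7.15
eef_pos: [512.8, -49.6, 289.8]
tcp_rot: [3.135, 0.0, 1.514]
contact_force: [0.4, 0.7, 1.6]
opening: 0.601
grasp_force: 0.0
[511.93236716 -49.53267969 287.64112259] [3.13715478e+00 8.82791108e-05 1.51373760e+00]
648 ((510.3468322753906, -47.84610366821289), (52.70340347290039, 11.007794380187988), 86.29554748535156)
145 ((511.021728515625, -35.29163360595703), (25.751514434814453, 3.576857089996338), 86.63128662109375)
green [513.14968532   5.67309077  92.37733237]
bar 2024 ((502.25579833984375, -182.50726318359375), (139.2923126220703, 15.22463607788086), 86.93610382080078) [ 513.42863129 -113.22373235  167.74876513]
```

View pics/w1.png

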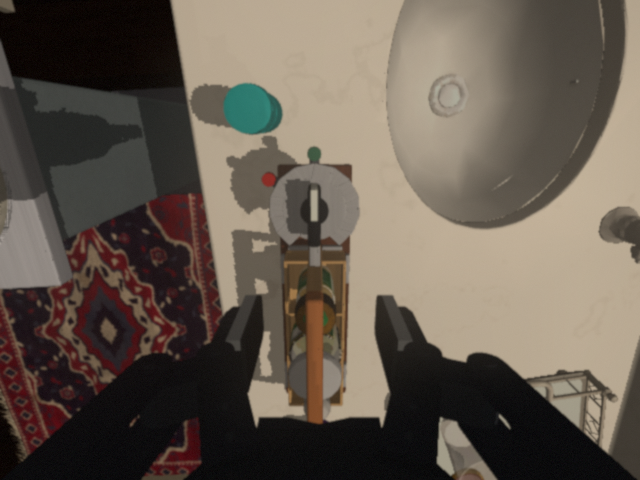

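The wrist view shows the white line at (314,205) in line with the green mark at (314,153), so the dial is set and released. The bar runs down the picture from (315,265). Next I move over the bar's middle.

```bash
python3 -m inch '[[0,0,0,-0.929,-0.004,0,0.4],[0,0,0,-0.929,-0.004,0,0.4],[0,0,0,-0.929,-0.004,0,0.4],[0,0,0,-0.929,-0.004,0,0.4],[0,0,0,-0.929,-0.004,0,0.4],[0,0,0,-0.929,-0.004,0,0.4],[0,0,0,-0.929,-0.004,0,0.4],[0,0,0,-0.929,-0.004,0,0.4]]'
python3 -m inch '[[0,0,0,0,0,0,0.4],[0,0,0,0,0,0.6,0.4],[0,0,0,0,0,0.6,0.4],[0,0,0,0,0,0,0.4]]'
python3 - <<'E'
from rig import r,grab_frame
from h import *
s=r.sense();print(s["eef_pos"],s["tcp_rot"],s["clock"])
f=grab_frame("wrist"); P=cloud(f);I=f["pixels"].astype(int);R,G,B=I[...,0],I[...,1],I[...,2]
b=(abs(P[...,2]-166)<6)&(R>B+40)&(abs(P[...,0]-500)<40)&(P[...,1]>-380)&(P[...,1]<-90)
print("bar",b.sum(),line(P[b][:,:2]),P[b].min(0),P[b].max(0))
f=dict(np.load("scene0.npz"));P=cloud(f);I=f["pixels"].astype(int)
g=(I.max(-1)-I.min(-1)<35)&(P[...,2]>85)&(P[...,2]<135)&(abs(P[...,0]-500)<40)&(P[...,1]<-110)&(P[...,1]>-350)
h=np.histogram(P[g][:,1],bins=range(-350,-100,20));print(h)
E
```

```text
clock: 7.87
eef_pos: [498.5, -235.8, 284.1]
tcp_rot: [-3.14, -0.001, 1.514]
contact_force: [0.2, 0.4, -0.1]
opening: 0.601
grasp_force: 0.0
clock: 8.2
eef_pos: [497.3, -233.8, 251.8]
tcp_rot: [-3.136, -0.002, 1.513]
contact_force: [-0.7, 0.4, -0.1]
opening: 0.602
grasp_force: 0.0
[ 497.25917854 -233.8144586   251.7642918 ] [-3.13636139e+00 -2.35498531e-03  1.51329426e+00] 8.2
bar 7104 ((499.5251770019531, -232.59408569335938), (238.44520568847656, 16.00298500061035), 86.90267944335938) [ 486.16466408 -351.84062781  160.74658335] [ 513.43856641 -113.33056866  167.86534142]
(array([ 10,  57,  46,   0, 134, 178,  92,  10,  67,  55,   5,  12]), array([-350, -330, -310, -290, -270, -250, -230, -210, -190, -170, -150,
       -130, -110]))
```

```bash
python3 -m inch '[[0,0,0,0,0.09,0,0.4],[0,0,0,0,0,0.74,0.4],[0,0,0,0,0,0.74,0.4],[0,0,0,0,0,0.74,0.4],[0,0,0,0,0,0.74,0.4],[0,0,0,0,0,0.74,0.4],[0,0,0,0,0,0,0.4],[0,0,0,0,0,0,0.4]]'
```

```text
clock: 8.92
eef_pos: [501.5, -234.8, 163.1]
tcp_rot: [-3.141, -0.0, 1.514]
contact_force: [1.0, -0.8, -0.0]
opening: 0.599
grasp_force: 0.0
```

```bash
python3 -m inch '[[0,0,0,0,0,0,1],[0,0,0,0,0,0,1],[0,0,0,0,0,0,1],[0,0,0,0,0,0,1],[0,0,0,0,0,0,1],[0,0,0,0,0,0,1],[0,0,0,0,0,0,1]]' 90
```

```text
clock: 9.5
eef_pos: [501.4, -235.1, 163.1]
tcp_rot: [3.141, 0.0, 1.514]
contact_force: [-0.3, -0.1, 0.8]
opening: 0.002
grasp_force: 0.0
```

Run:
```python
from rig import r,grab_frame
from h import *
s=r.sense();print(s)
f=grab_frame("side");cv2.imwrite("pics/s2.png",cv2.resize(f["pixels"][130:340,230:410,::-1],None,fx=2.2,fy=2.2,interpolation=cv2.INTER_CUBIC))
g=grab_frame("wrist");np.savez("w2.npz",**g);a=cv2.imread("pics/s2.png");b=g["pixels"][:,:,::-1];h=a.shape[0]
cv2.imwrite("pics/m.png",cv2.resize(cv2.hconcat([a,cv2.resize(b,(int(640*h/480),h))]),(798,360)))
```

```text
{'clock': 9.5, 'qpos': array([-4.41178320e-01,  3.15409428e-01,  1.84749695e+00, -1.21494437e-05,
        9.78463652e-01, -3.83971615e-01]), 'qvel': array([-0.00032636,  0.00387594,  0.00132375,  0.00084672, -0.00155855,
        0.00179812]), 'joint_efforts': array([ 6.39831444e-03, -5.38616645e+01, -3.02215004e+01,  3.35855002e-04,
        3.58339812e-04,  1.97553845e-04]), 'eef_pos': array([ 501.41960205, -235.12579579,  163.05876657]), 'tcp_rot': array([3.14139002e+00, 9.27415727e-05, 1.51359639e+00]), 'contact_force': array([-0.31330969, -0.08840867,  0.82501008]), 'wrist_torque': array([-0.01729474, -0.02226863, -0.01871801]), 'grasp_force': 0.0, 'opening': 0.0020942407238270797}
```

View pics/m.png

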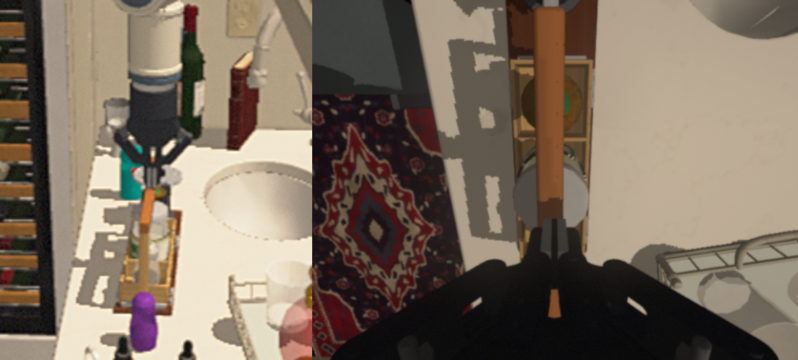

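The fingers appear shut on top of the bar (composite (553,230)) with nothing gripped. I'll measure their tip height from depth.

Run:
```python
from h import *
f=dict(np.load("w2.npz"));P=cloud(f);I=f["pixels"].astype(int)
for v in range(270,420,10): print(v,P[v,[300,308,313,317,321,326,334]].round().tolist()[1:6:2],f["z_map"][v,317],I[v,317])
R,B=I[...,0],I[...,2]
b=(R>B+40)&(abs(P[...,0]-500)<60)&(P[...,2]>140)&(P[...,2]<190); v,u=np.where(b);print(v.min(),v.max());print(line(P[b][:,:2]),np.percentile(P[b][:,2],[5,50,95]))
```

```text
270 [[498.0, -215.0, 166.0], [502.0, -216.0, 166.0], [506.0, -216.0, 165.0]] 155.49341 [73 47 32]
280 [[498.0, -220.0, 166.0], [502.0, -221.0, 165.0], [506.0, -221.0, 165.0]] 157.31413 [73 47 31]
290 [[498.0, -225.0, 166.0], [502.0, -226.0, 165.0], [506.0, -226.0, 165.0]] 158.72656 [71 48 33]
300 [[498.0, -223.0, 179.0], [502.0, -224.0, 178.0], [506.0, -224.0, 178.0]] 146.48753 [31 27 24]
310 [[498.0, -224.0, 186.0], [502.0, -224.0, 186.0], [506.0, -224.0, 186.0]] 138.27135 [29 26 22]
320 [[499.0, -224.0, 194.0], [502.0, -224.0, 194.0], [505.0, -225.0, 193.0]] 130.61688 [28 24 22]
330 [[499.0, -224.0, 201.0], [502.0, -224.0, 201.0], [505.0, -225.0, 200.0]] 124.750595 [25 22 18]
340 [[499.0, -223.0, 208.0], [502.0, -227.0, 203.0], [505.0, -226.0, 204.0]] 123.70062 [25 21 20]
350 [[499.0, -223.0, 213.0], [502.0, -230.0, 204.0], [505.0, -223.0, 214.0]] 123.74125 [24 23 21]
360 [[499.0, -223.0, 219.0], [501.0, -234.0, 204.0], [505.0, -225.0, 217.0]] 124.54577 [23 21 20]
370 [[499.0, -223.0, 223.0], [501.0, -239.0, 203.0], [505.0, -230.0, 214.0]] 127.14983 [23 22 21]
380 [[499.0, -226.0, 224.0], [501.0, -243.0, 205.0], [504.0, -234.0, 215.0]] 127.0128 [14 15 13]
390 [[498.0, -237.0, 216.0], [499.0, -282.0, 166.0], [504.0, -238.0, 215.0]] 175.93066 [129  76  41]
400 [[498.0, -241.0, 215.0], [498.0, -288.0, 165.0], [504.0, -243.0, 214.0]] 178.55084 [129  77  41]
410 [[498.0, -242.0, 219.0], [498.0, -294.0, 166.0], [504.0, -243.0, 218.0]] 179.49704 [129  77  40]
9 423
((499.40380859375, -208.69613647460938), (191.4018096923828, 18.592002868652344), 85.97663116455078) [163.62169354 165.22146413 166.37178116]
```

The closed tips sit at about z=175, though the reported TCP is 163. So the tips are about 34 mm higher than nominal. I'll open, go 38 mm lower and check the tips again.

```bash
python3 -m inch '[[0,0,0,0,0,0,0.4],[0,0,0,0,0,0,0.4],[0,0,0,0,0,0,0.4],[0,0,0,0,0,0,0.4],[0,0,0,0,0,0.5,0.4],[0,0,0,0,0,0.5,0.4],[0,0,0,0,0,0,0.4]]' 90
python3 - <<'E'
from rig import r,grab_frame
from h import *
s=r.sense();print(s["eef_pos"],s["contact_force"])
f=grab_frame("wrist");np.savez("w3.npz",**f);P=cloud(f);I=f["pixels"].astype(int)
m=(I.max(-1)<45)&(f["z_map"]>0)&(abs(P[...,0]-s["eef_pos"][0])<60)&(abs(P[...,1]-s["eef_pos"][1]-11)<6)&(P[...,2]>120)&(P[...,2]<240)
for a,b in ((-60,0),(0,60)):
    k=m&(P[...,0]-s["eef_pos"][0]>a)&(P[...,0]-s["eef_pos"][0]<b); q=P[k]; print(k.sum(),np.percentile(q[:,2],[0,2,5,20]).round(1),np.median(q[q[:,2]<np.percentile(q[:,2],10)],0).round(1))
E
```

```text
clock: 10.18
eef_pos: [500.1, -234.5, 136.0]
tcp_rot: [-3.139, -0.001, 1.514]
contact_force: [-0.5, -0.4, -0.3]
opening: 0.604
grasp_force: 0.0
[ 500.13021168 -234.49834907  135.98248082] [-0.45166254 -0.36898262 -0.34932801]
15010 [143.7 160.1 173.7 195.3] [ 470.5 -225.   173.7]
16415 [148.3 172.5 188.  200.5] [ 534.  -224.8  188. ]
```

```bash
python3 -m inch '[[0,0,0,0,0,0.25,0.4],[0,0,0,0,0,0.25,0.4],[0,0,0,0,0,0,0.4],[0,0,0,0,0,0,1],[0,0,0,0,0,0,1],[0,0,0,0,0,0,1],[0,0,0,0,0,0,1],[0,0,0,0,0,0,1]]' 90
python3 - <<'E'
from rig import r,grab_frame
from h import *
s=r.sense();print(s)
E
```

```text
clock: 10.9
eef_pos: [500.6, -235.1, 125.7]
tcp_rot: [-3.14, -0.0, 1.514]
contact_force: [-5.9, -0.0, 5.5]
opening: 0.175
grasp_force: 88.5
{'clock': 10.9, 'qpos': array([-4.41420059e-01,  3.63922929e-01,  1.87634930e+00, -6.73317751e-04,
        9.02654470e-01, -3.84004229e-01]), 'qvel': array([-0.00078277, -0.00115943,  0.00142149,  0.0019225 , -0.00012586,
       -0.00067304]), 'joint_efforts': array([ 1.31701682e+00, -5.28939235e+01, -2.93972826e+01,  6.91406205e-01,
       -1.69353023e+00,  2.11221463e-02]), 'eef_pos': array([ 500.59963056, -235.08516393,  125.67129527]), 'tcp_rot': array([-3.14015786e+00, -1.02947397e-05,  1.51379798e+00]), 'contact_force': array([-5.88388107, -0.00843515,  5.46861977]), 'wrist_torque': array([-0.08109886,  1.1172378 ,  0.01607222]), 'grasp_force': 88.52330088615417, 'opening': 0.17509896264732433}
```

Gripped. I'll start with a small, slow lift and check it.

```bash
python3 -m inch '[[0,0,0,0,0,-0.1,1],[0,0,0,0,0,-0.15,1],[0,0,0,0,0,-0.15,1],[0,0,0,0,0,-0.15,1],[0,0,0,0,0,-0.15,1],[0,0,0,0,0,-0.1,1],[0,0,0,0,0,0,1],[0,0,0,0,0,0,1]]' 110
python3 - <<'E'
from rig import r,grab_frame
from h import *
s=r.sense();print(s["contact_force"],s["wrist_torque"])
f=grab_frame("wrist");P=cloud(f);I=f["pixels"].astype(int);R,B=I[...,0],I[...,2]
b=(R>B+40)&(abs(P[...,0]-500)<14)&(P[...,2]>150)&(P[...,2]<210)&(abs(P[...,1]+235)<125);q=P[b]
print(b.sum(),np.polyfit(q[:,1],q[:,2],1),np.percentile(q[:,1],[0,100]),np.percentile(q[:,2],[2,50,98]))
E
```

```text
clock: 11.57
eef_pos: [501.4, -235.1, 145.5]
tcp_rot: [3.142, -0.0, 1.514]
contact_force: [-2.6, 1.8, -14.5]
opening: 0.168
grasp_force: 134.7
[ -2.64114641   1.84166627 -14.46106621] [ 2.21069124  0.39800342 -0.3232898 ]
18361 [ -0.1868369  143.66548636] [-258.8576784  -115.85879998] [165.67271381 176.94740393 191.15536567]
```

The +y end stays at seat height while the rest rises (slope 0.187), so the tongue is catching. I'll lower it again and look at the dial.

```bash
python3 -m inch '[[0,0,0,0,0,0.2,1],[0,0,0,0,0,0.2,1],[0,0,0,0,0,0.2,1],[0,0,0,0,0,0.2,1],[0,0,0,0,0,0,1],[0,0,0,0,0,0,1]]'
python3 - <<'E'
from rig import r,grab_frame
from h import *
s=r.sense();print(s["contact_force"],s["wrist_torque"])
f=grab_frame("wrist");P=cloud(f);I=f["pixels"].astype(int);R,G,B=I[...,0],I[...,1],I[...,2]
np.savez("w4.npz",**f)
b=(R>B+40)&(abs(P[...,0]-500)<14)&(P[...,2]>150)&(P[...,2]<210)&(abs(P[...,1]+235)<125);q=P[b]
print(b.sum(),np.polyfit(q[:,1],q[:,2],1))
reg=(abs(P[...,0]-511)<45)&(abs(P[...,1]+51)<45)
gm=reg&(P[...,2]>134)&(P[...,2]<146); print(gm.sum(),line(P[gm][:,:2]) if gm.any() else 0)
cv2.imwrite("pics/w4.png",f["pixels"][:,:,::-1])
f=grab_frame("scene");a=cv2.imread("pics/w4.png")[:400,120:520]
b=cv2.resize(f["pixels"][200:290,290:380,::-1],(400,400),interpolation=cv2.INTER_CUBIC);cv2.imwrite("pics/m2.png",cv2.hconcat([a,b]))
E
```

```text
clock: 12.12
eef_pos: [502.2, -235.4, 128.6]
tcp_rot: [3.14, 0.001, 1.514]
contact_force: [-10.8, 5.8, 33.3]
opening: 0.175
grasp_force: 121.1
[-10.84112049   5.76004249  33.2998648 ] [0.80127766 2.10313986 0.34248257]
18896 [-4.34264574e-02  1.59332740e+02]
0 0
```

View pics/m2.png

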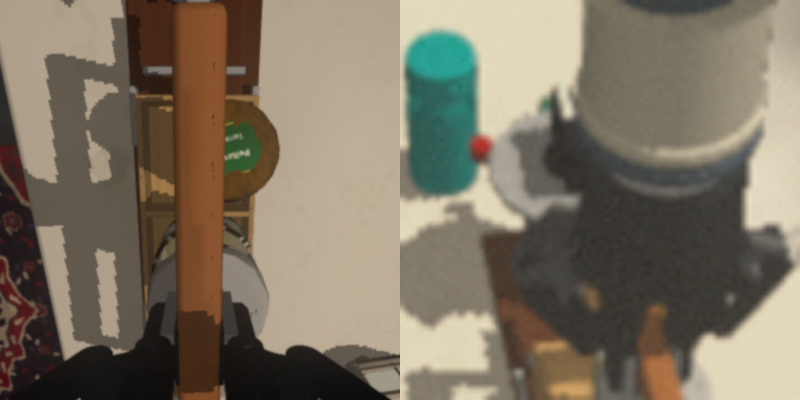

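The wrist half shows the caddy nearly seated (bar along (200,10)-(200,390)) and the nutmeg jar (brown lid, (240,150)) shifted to the +x side of its bay. The dial is hidden in both halves. I'll release, rise and re-measure.

```bash
python3 -m inch '[[0,0,0,0,0,0,0.4],[0,0,0,0,0,0,0.4],[0,0,0,0,0,0,0.4],[0,0,0,0,0,0,0.4],[0,0,0,0,0,-0.8,0.4],[0,0,0,0,0,-1,0.4],[0,0,0,0,0,-1,0.4],[0,0,0,0,0,-1,0.4]]' 90
python3 -m inch '[[0,0,0,0.9,0,-1,0.4],[0,0,0,0.9,0,-1,0.4],[0,0,0,0.9,0,-0.5,0.4],[0,0,0,0.9,0,0,0.4],[0,0,0,0,0,0,0.4],[0,0,0,0,0,0,0.4]]'
python3 - <<'E'
from rig import r,grab_frame
from h import *
s=r.sense();print(s["contact_force"],s["wrist_torque"])
f=grab_frame("wrist");P=cloud(f);I=f["pixels"].astype(int);R,G,B=I[...,0],I[...,1],I[...,2]
np.savez("w5.npz",**f); cv2.imwrite("pics/w5.png",f["pixels"][:,:,::-1])
b=(R>B+40)&(abs(P[...,0]-500)<14)&(P[...,2]>155)&(P[...,2]<180)&(abs(P[...,1]+235)<125);q=P[b]
print("bar",b.sum(),np.polyfit(q[:,1],q[:,2],1),line(q[:,:2]),q.max(0))
reg=(abs(P[...,0]-511)<45)&(abs(P[...,1]+51)<45)
gm=reg&(P[...,2]>134)&(P[...,2]<146); print(gm.sum(),line(P[gm][:,:2]) if gm.any() else 0)
E
```

```text
clock: 12.88
eef_pos: [501.2, -235.0, 221.0]
tcp_rot: [-3.141, -0.0, 1.514]
contact_force: [0.0, -0.9, -1.0]
opening: 0.601
grasp_force: 0.0
clock: 13.38
eef_pos: [506.6, -144.5, 282.8]
tcp_rot: [3.141, 0.0, 1.516]
contact_force: [-0.2, -0.7, 0.8]
opening: 0.603
grasp_force: 0.0
[-0.17605978 -0.73137285  0.80161285] [ 0.01238241 -0.01101599  0.02511963]
bar 3906 [-4.40888496e-02  1.59098430e+02] ((502.05792236328125, -225.85711669921875), (208.89447021484375, 15.746182441711426), 86.84078216552734) [ 513.98872913 -121.5377747   175.02726098]
920 ((509.5557556152344, -48.171417236328125), (53.13180923461914, 11.250541687011719), 87.05634307861328)
```

View pics/w5.png

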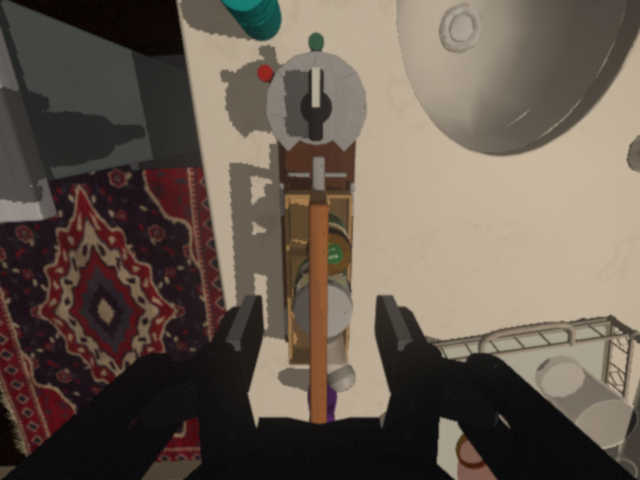

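The wrist view shows the dial still on green: white line at (316,90), green mark at (316,42). The caddy has moved about 8 mm toward -y and its near end now sits on the fence. The tongue shows at (318,170). My last picture goes to the tongue and slot, before and after the lift.

Run:
```python
from h import *
a=np.load("w1.npz")["pixels"][145:345,250:380,::-1];b=np.load("w5.npz")["pixels"][35:235,250:380,::-1]
cv2.imwrite("pics/z.png",cv2.hconcat([cv2.resize(x,None,fx=3,fy=3,interpolation=cv2.INTER_CUBIC) for x in(a,b)]))
```

```text
(no output)
```

View pics/z.png

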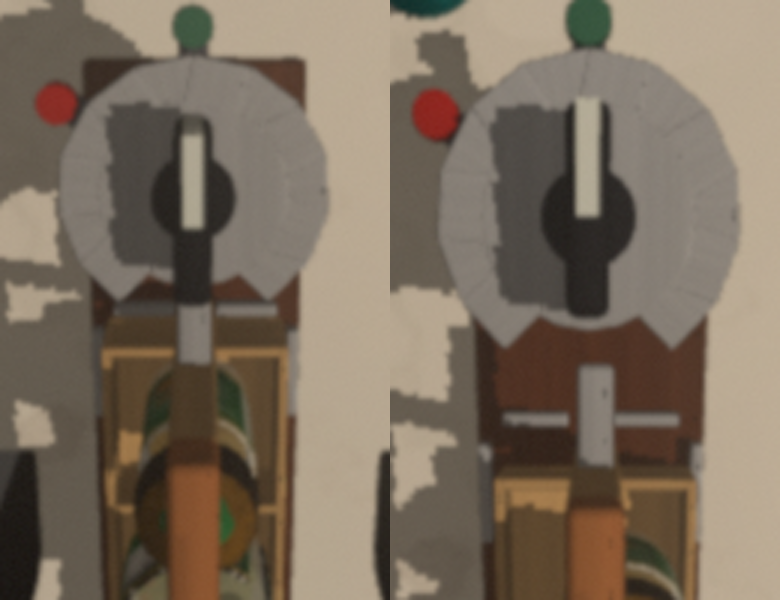

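The slot is centred over the tongue in both frames (left (195,300), right (595,370)), so the dial isn't what holds it. All the jars slid toward +x. I'll check the caddy's roll and walls numerically.

Run:
```python
from h import *
th=np.radians(86.84);ey=np.array([np.cos(th),np.sin(th)]);ex=np.array([ey[1],-ey[0]])
for n in ["w1","w2","w3","w4","w5"]:
    f=dict(np.load(n+".npz"));P=cloud(f);I=f["pixels"].astype(int);R,G,B=I[...,0],I[...,1],I[...,2]
    d=P[...,:2]-np.array([500,-235]);X=d@ex;Y=d@ey;Z=P[...,2]
    print(n)
    b=(R>B+25)&(abs(X)<14)&(Z>155)&(Z<190)&(abs(Y)<125)&(I.max(-1)>60)
    q=np.c_[X[b],Y[b],Z[b]];co=np.linalg.lstsq(np.c_[q[:,:2],np.ones(len(q))],q[:,2],rcond=None)[0]
    print(" bar",b.sum(),co.round(3),"Xmid",np.percentile(q[:,0],[1,99]).round(1),"Y",np.percentile(q[:,1],[.2,99.8]).round(1))
    for s in(-1,1):
        w=(R>B+20)&(abs(X-s*36)<5)&(Z>38)&(Z<75)&(Y>0)&(Y<105)
        if w.sum()>30:
            t=w&(Z>np.percentile(Z[w],60)); print("  wall",s,w.sum(),[ (lo,np.percentile(Z[w&(Y>lo)&(Y<lo+25)],90).round(1)) for lo in(10,35,60,80) if (w&(Y>lo)&(Y<lo+25)).sum()>5],np.median(X[t]).round(1))
    for lo,hi,nm in((95,135,"hi"),):
        for y0 in(-72,0,72):
            m=(Z>lo)&(Z<hi)&(abs(Y-y0)<34)&(abs(X)<45)&((I.max(-1)>40))
            if m.sum()>100:
                zt=np.percentile(Z[m],98); t=m&(abs(Z-zt)<6);print("  jar",y0,m.sum(),zt.round(1),cv2.minEnclosingCircle(np.c_[X[t],Y[t]].astype(np.float32)))
```

```text
w1
 bar 2141 [-1.80000e-02 -8.00000e-03  1.65415e+02] Xmid [-8.3  7. ] Y [-15.9 122.1]
  wall -1 302 [(10, np.float64(48.5)), (35, np.float64(48.0)), (60, np.float64(48.1)), (80, np.float64(48.2))] -36.5
  wall 1 278 [(10, np.float64(48.0)), (35, np.float64(48.2)), (60, np.float64(48.3)), (80, np.float64(48.3))] 35.0
  jar 0 1556 125.1 ((-0.6775692105293274, 3.450417995452881), 29.996179580688477)
  jar 72 675 120.1 ((0.27895334362983704, 74.79707336425781), 21.783769607543945)
w2
 bar 11389 [-2.60000e-02 -2.00000e-03  1.65269e+02] Xmid [-8.4  7.1] Y [-67.8 121.2]
  wall -1 990 [(10, np.float64(48.2)), (35, np.float64(48.1)), (60, np.float64(48.0)), (80, np.float64(48.2))] -36.5
  wall 1 958 [(10, np.float64(48.1)), (35, np.float64(48.1)), (60, np.float64(48.2)), (80, np.float64(48.0))] 35.1
  jar 0 4383 125.1 ((-0.7943241596221924, 3.3097007274627686), 29.80879020690918)
  jar 72 2153 120.3 ((0.18960712850093842, 74.857421875), 21.6950626373291)
w3
 bar 18848 [-9.00000e-03 -0.00000e+00  1.65122e+02] Xmid [-8.4  7.1] Y [-38.9 116.2]
  wall -1 1231 [(10, np.float64(48.2)), (35, np.flo
[... 672 characters left out ...]
, (35, np.float64(50.0)), (80, np.float64(48.0))] 37.4
  jar 0 3751 129.3 ((6.756605625152588, -0.6547137498855591), 29.90969467163086)
  jar 72 4466 125.4 ((18.725421905517578, 67.51232147216797), 19.980318069458008)
w5
 bar 4062 [-4.00000e-03 -4.50000e-02  1.69406e+02] Xmid [-6.3  9.2] Y [-94.3 113.5]
  wall -1 367 [(10, np.float64(51.4)), (35, np.float64(50.2)), (60, np.float64(49.5)), (80, np.float64(48.6))] -34.4
  wall 1 263 [(10, np.float64(52.1)), (35, np.float64(50.1)), (60, np.float64(49.3)), (80, np.float64(48.4))] 37.3
  jar 0 1920 129.9 ((5.6608405113220215, -1.4770410060882568), 30.058603286743164)
  jar 72 904 122.6 ((11.803169250488281, 54.69199752807617), 21.706308364868164)
```

Run:
```python
from h import *
th=np.radians(86.84);ey=np.array([np.cos(th),np.sin(th)]);ex=np.array([ey[1],-ey[0]])
f=dict(np.load("w5.npz"));P=cloud(f)
d=P[...,:2]-np.array([500,-235]);X=d@ex;Y=d@ey;Z=P[...,2]
for n,c in(("tongue col",318),("slot edge L",291),("slot R",343)):
    print(n,[(v,X[v,c].round(),Y[v,c].round(),Z[v,c].round()) for v in range(134,200,4)])
print("fence row174",[(c,X[174,c].round(),Y[174,c].round(),Z[174,c].round()) for c in range(286,352,6)])
f=dict(np.load("w1.npz"));P=cloud(f)
d=P[...,:2]-np.array([500,-235]);X=d@ex;Y=d@ey;Z=P[...,2]
print("w1",[(v,X[v,315].round(),Y[v,315].round(),Z[v,315].round()) for v in range(236,282,3)])
```

```text
tongue col [(134, np.float64(nan), np.float64(nan), np.float64(nan)), (138, np.float64(2.0), np.float64(162.0), np.float64(135.0)), (142, np.float64(2.0), np.float64(157.0), np.float64(98.0)), (146, np.float64(nan), np.float64(nan), np.float64(nan)), (150, np.float64(1.0), np.float64(144.0), np.float64(6.0)), (154, np.float64(1.0), np.float64(140.0), np.float64(7.0)), (158, np.float64(2.0), np.float64(142.0), np.float64(86.0)), (162, np.float64(2.0), np.float64(138.0), np.float64(87.0)), (166, np.float64(2.0), np.float64(134.0), np.float64(87.0)), (170, np.float64(2.0), np.float64(130.0), np.float64(86.0)), (174, np.float64(2.0), np.float64(127.0), np.float64(88.0)), (178, np.float64(2.0), np.float64(123.0), np.float64(88.0)), (182, np.float64(2.0), np.float64(119.0), np.float64(88.0)), (186, np.float64(2.0), np.float64(115.0), np.float64(87.0)), (190, np.float64(2.0), np.float64(111.0), np.float64(88.0)), (194, np.float64(2.0), np.float64(111.0), np.float64(111.0)), (198, np.float64(2.0), np.float64(112.0), np.float64(133.0))]
slot edge L [(134, np.float64(-23.0), np.float64(164.0),
[... 3046 characters left out ...]
64(143.0), np.float64(88.0)), (251, np.float64(0.0), np.float64(140.0), np.float64(89.0)), (254, np.float64(0.0), np.float64(136.0), np.float64(88.0)), (257, np.float64(0.0), np.float64(133.0), np.float64(89.0)), (260, np.float64(0.0), np.float64(129.0), np.float64(88.0)), (263, np.float64(0.0), np.float64(126.0), np.float64(88.0)), (266, np.float64(0.0), np.float64(122.0), np.float64(88.0)), (269, np.float64(0.0), np.float64(121.0), np.float64(95.0)), (272, np.float64(0.0), np.float64(121.0), np.float64(103.0)), (275, np.float64(nan), np.float64(nan), np.float64(nan)), (278, np.float64(0.0), np.float64(121.0), np.float64(117.0)), (281, np.float64(1.0), np.float64(121.0), np.float64(124.0))]
```

I gripped about 3 mm off in x, which dragged the caddy sideways and wedged it. It is now out of the fence at -y with the tongue clear of the plate, tilted only 0.044. I'll regrip on centre and lift from here in small steps.

```bash
python3 -m inch '[[0,0,0,-0.945,-0.013,0,0.4],[0,0,0,-0.945,-0.013,0,0.4],[0,0,0,-0.945,-0.013,0,0.4],[0,0,0,-0.945,-0.013,0,0.4],[0,0,0,0,0,0.877,0.4],[0,0,0,0,0,0.877,0.4],[0,0,0,0,0,0.877,0.4],[0,0,0,0,0,0.877,0.4]]' 100
python3 -m inch '[[0,0,0,0,0,0.877,0.4],[0,0,0,0,0,0.877,0.4],[0,0,0,0,0,0.877,0.4],[0,0,0,0,0,0,0.4],[0,0,0,0,0,0,0.8],[0,0,0,0,0,0,0.8],[0,0,0,0,0,0,0.8]]' 100
python3 - <<'E'
from rig import r,grab_frame
from h import *
s=r.sense();print(s["contact_force"],s["wrist_torque"])
th=np.radians(86.84);ey=np.array([np.cos(th),np.sin(th)]);ex=np.array([ey[1],-ey[0]])
f=grab_frame("wrist");np.savez("w6.npz",**f);P=cloud(f);I=f["pixels"].astype(int);R,G,B=I[...,0],I[...,1],I[...,2]
d=P[...,:2]-np.array([500,-235]);X=d@ex;Y=d@ey;Z=P[...,2]
b=(R>B+25)&(abs(X)<16)&(Z>155)&(Z<190)&(abs(Y)<125)&(I.max(-1)>60)
print("bar X",np.percentile(X[b],[1,99]),"Y",Y[b].max(),np.polyfit(Y[b],Z[b],1))
k=(I.max(-1)<40)&(Z>150)&(Z<185)&(abs(X)<35)&(Y>-5)&(Y<14)
for sgn in(-1,1):
    q=k&(sgn*X>8); print(sgn,q.sum(),np.percentile(sgn*X[q],[1,5,50]) if q.any() else 0, np.median(Y[q]) if q.any() else 0)
E
```

```text
clock: 14.1
eef_pos: [499.2, -240.8, 193.5]
tcp_rot: [-3.141, -0.0, 1.512]
contact_force: [-0.3, -0.2, -0.9]
opening: 0.596
grasp_force: 0.0
clock: 14.68
eef_pos: [500.6, -240.3, 130.7]
tcp_rot: [3.14, 0.001, 1.513]
contact_force: [-0.6, 0.4, 0.8]
opening: 0.2
grasp_force: 0.0
[-0.61673989  0.36730538  0.80729768] [-0.00490151 -0.0040379   0.00715763]
bar X [-6.24632782  9.26041063] Y 109.93420248623885 [-4.38733642e-02  1.69443051e+02]
-1 1709 [ 8.08101419  8.54585939 17.29493828] 6.3291739590537635
1 1726 [10.11376362 10.31762417 19.11297908] 5.876131961637148
```

```bash
python3 -m inch '[[0,0,0,0,0,0,1],[0,0,0,0,0,0,1],[0,0,0,0,0,0,1]]' 100
python3 -m inch '[[0,0,0,0,0,-0.08,1],[0,0,0,0,0,-0.08,1],[0,0,0,0,0,-0.08,1],[0,0,0,0,0,-0.08,1],[0,0,0,0,0,-0.08,1],[0,0,0,0,0,0,1],[0,0,0,0,0,0,1]]'
cat > t.py <<'E'
from rig import r,grab_frame
from h import *
s=r.sense();print(s["contact_force"],s["wrist_torque"],s["grasp_force"])
th=np.radians(86.84);ey=np.array([np.cos(th),np.sin(th)]);ex=np.array([ey[1],-ey[0]])
f=grab_frame("wrist");np.savez("wl.npz",**f);P=cloud(f);I=f["pixels"].astype(int);R,G,B=I[...,0],I[...,1],I[...,2]
d=P[...,:2]-np.array([500,-235]);X=d@ex;Y=d@ey;Z=P[...,2]
b=(R>B+25)&(abs(X)<16)&(Z>155)&(Z<290)&(abs(Y)<125)&(I.max(-1)>60)
print("bar X",np.percentile(X[b],[1,99]),"Y",Y[b].max(),np.polyfit(Y[b],Z[b],1),"z end",np.median(Z[b&(Y>Y[b].max()-8)]))
for sg in(-1,1):
    w=(R>B+20)&(abs(X-2-sg*36)<6)&(Z>38)&(Z<170)&(Y>0)&(Y<100); q=np.c_[X[w],Y[w],Z[w]]
    if len(q): print(" wall",sg,len(q),np.percentile(q[q[:,1]>60][:,2],90) if (q[:,1]>60).any() else 0)
E
python3 t.py
```

```text
clock: 14.98
eef_pos: [500.7, -240.1, 131.0]
tcp_rot: [3.139, 0.001, 1.514]
contact_force: [-1.6, -0.8, 6.8]
opening: 0.178
grasp_force: 97.9
clock: 15.57
eef_pos: [499.9, -239.5, 139.4]
tcp_rot: [3.142, -0.0, 1.514]
contact_force: [0.2, 6.0, -6.4]
opening: 0.173
grasp_force: 114.1
[ 0.19084453  6.02078243 -6.38520768] [ 2.6777634 -0.0469961  0.1081382] 114.09046411514282
bar X [-7.04223344  8.46477457] Y 110.48189387542219 [-4.19143229e-02  1.77888196e+02] z end 173.49541567303146
 wall -1 1670 57.576091574383746
 wall 1 835 57.28471830643542
```

The whole bar rose about 9 mm with the slope unchanged. Continuing.

```bash
python3 -m inch '[[0,0,0,0,0,-0.1,1],[0,0,0,0,0,-0.1,1],[0,0,0,0,0,-0.1,1],[0,0,0,0,0,-0.1,1],[0,0,0,0,0,-0.1,1],[0,0,0,0,0,0,1]]'
python3 t.py
```

```text
clock: 16.12
eef_pos: [500.2, -239.6, 152.6]
tcp_rot: [3.141, 0.0, 1.514]
contact_force: [-0.1, 0.9, -9.9]
opening: 0.177
grasp_force: 115.8
[-0.10890833  0.85536426 -9.89337952] [ 2.34935222e+00  2.17643603e-03 -5.17925150e-02] 115.7750952243805
bar X [-6.70302138  8.81677956] Y 110.73807302906494 [-4.15373596e-02  1.91037679e+02] z end 186.71540565644938
 wall -1 2202 70.5395946735441
 wall 1 1048 70.39005526078392
```

```bash
python3 -m inch '[[0,0,0,0,0,-0.12,1],[0,0,0,0,0,-0.17,1],[0,0,0,0,0,-0.17,1],[0,0,0,0,0,-0.17,1],[0,0,0,0,0,-0.17,1],[0,0,0,0,0,-0.17,1],[0,0,0,0,0,-0.17,1],[0,0,0,0,0,-0.17,1]]'
python3 -m inch '[[0,0.002,0,0,0,-0.17,1],[0,0.002,0,0,0,-0.17,1],[0,0.002,0,0,0,-0.17,1],[0,0.002,0,0,0,-0.17,1],[0,0.002,0,0,0,-0.17,1],[0,0.002,0,0,0,-0.17,1],[0,0,0,0,0,-0.17,1],[0,0,0,0,0,-0.1,1]]'
python3 -m inch '[[0,0,0,0,0,0,1],[0,0,0,0,0,0,1],[0,0,0,0,0,0,1],[0,0,0,0,0,0,1]]'
python3 t.py
python3 - <<'E'
from h import *
th=np.radians(86.84);ey=np.array([np.cos(th),np.sin(th)]);ex=np.array([ey[1],-ey[0]])
f=dict(np.load("wl.npz"));P=cloud(f);I=f["pixels"].astype(int)
d=P[...,:2]-np.array([500,-235]);X=d@ex;Y=d@ey;Z=P[...,2]
for y0 in(-72,0,72):
    m=(Z>175)&(Z<222)&(abs(Y+7-y0)<34)&(abs(X)<45)&(I.max(-1)>40)
    if m.sum()>100:
        zt=np.percentile(Z[m],98); t=m&(abs(Z-zt)<6);q=np.c_[X[t],Y[t],Z[t]]
        print("jar",y0,m.sum(),zt,cv2.minEnclosingCircle(q[:,:2].astype(np.float32)),np.linalg.lstsq(np.c_[q[:,:2],np.ones(len(q))],q[:,2],rcond=None)[0].round(2))
reg=(abs(P[...,0]-511)<45)&(abs(P[...,1]+51)<45)&(P[...,2]>134)&(P[...,2]<146)
print(reg.sum(),line(P[reg][:,:2]) if reg.any() else 0)
E
```

```text
clock: 16.83
eef_pos: [499.8, -239.5, 185.1]
tcp_rot: [3.142, -0.0, 1.514]
contact_force: [0.1, -4.3, -10.7]
opening: 0.166
grasp_force: 117.1
clock: 17.5
eef_pos: [500.0, -240.4, 217.5]
tcp_rot: [3.141, -0.038, 1.513]
contact_force: [-0.6, -4.3, -12.0]
opening: 0.172
grasp_force: 117.7
clock: 17.83
eef_pos: [499.6, -240.1, 216.6]
tcp_rot: [-3.141, -0.038, 1.514]
contact_force: [-0.9, -5.4, -8.5]
opening: 0.173
grasp_force: 114.5
[-0.937897   -5.3973663  -8.48738373] [-1.62908631  0.28852999  0.03783133] 114.45467233657837
bar X [-7.37408464 14.83803274] Y 107.87596049631317 [3.5601765e-02 2.5150834e+02] z end 256.572927051634
 wall -1 2967 138.63982501248393
 wall 1 1169 138.84588011150245
jar 0 3039 215.58033442429772 ((0.9917545318603516, -13.875282287597656), 29.802459716796875) [ 2.0000e-02 -2.0000e-02  2.1376e+02]
jar 72 3340 210.93063614342248 ((13.134065628051758, 52.018707275390625), 21.014270782470703) [-5.0000e-02  1.0000e-02  2.0985e+02]
0 0
```

Run:
```python
from h import *
from rig import r,grab_frame
s=r.sense();print(s["clock"],s["contact_force"],s["wrist_torque"])
th=np.radians(86.84);ey=np.array([np.cos(th),np.sin(th)]);ex=np.array([ey[1],-ey[0]])
def go(f,n):
    P=cloud(f);I=f["pixels"].astype(int);R,G,B=I[...,0],I[...,1],I[...,2]
    d=P[...,:2]-np.array([500,-235]);X=d@ex;Y=d@ey;Z=P[...,2]
    b=(R>B+35)&(abs(X-1)<12)&(Z>235)&(Z<275)&(abs(Y)<130)
    if b.sum()>20:
        t=b&(Z>np.polyval(np.polyfit(Y[b],Z[b],1),Y)-3); print(n,"bar",t.sum(),np.polyfit(Y[t],Z[t],1),Y[t].min(),Y[t].max())
    for sg in(-1,1):
        w=(R>B+20)&(abs(X-1-sg*35)<7)&(Z>120)&(Z<150)&(abs(Y)<105)
        if w.sum()>50:
            bins=np.arange(-100,105,20);v=[(y,np.percentile(Z[w&(abs(Y-y)<10)],92).round(1)) for y in bins if (w&(abs(Y-y)<10)).sum()>8];print("  wall",sg,[(int(a),float(c)) for a,c in v])
    g=(abs(X)<45)&(abs(Y-185)<45)&(Z>100)&(Z<141)&(I.max(-1)<60)
    if g.any(): print("  dial",g.sum(),line(np.c_[X[g],Y[g]]))
    wh=(abs(X)<45)&(abs(Y-185)<45)&(Z>134)&(Z<145)&(I.min(-1)>110)
    if wh.any(): print("  white",wh.sum(),line(np.c_[X[wh],Y[wh]]))
go(dict(np.load("wl.npz")),"wrist")
for n in("scene","side"): 
    f=grab_frame(n);np.savez(n+"9.npz",**f);go(f,n)
```

```text
17.8833 [ -1.5098512   -1.72417193 -12.2105482 ] [0.27427686 0.23313812 0.03838951]
wrist bar 19899 [1.83695728e-02 2.54616265e+02] -38.28587055291421 107.87596049631317
  wall -1 [(-20, 137.3), (0, 137.6), (20, 137.9), (40, 138.3), (60, 138.7), (80, 139.2), (100, 139.6)]
  wall 1 [(-20, 137.4), (0, 137.4), (20, 137.6), (60, 138.9), (80, 139.1), (100, 139.4)]
scene bar 455 [2.60659634e-02 2.55106848e+02] -129.77668939172614 16.0452224692167
  wall -1 [(-100, 137.3), (-80, 137.1), (-60, 137.4), (-40, 138.3), (-20, 143.5), (0, 138.5), (20, 138.4), (40, 138.8), (60, 138.8), (80, 138.0), (100, 141.2)]
  wall 1 [(-100, 136.1), (-80, 136.5), (-60, 139.6)]
  dial 12 ((-2.5623421669006348, 174.05775451660156), (5.683260917663574, 35.52666473388672), 9.206076622009277)
  white 27 ((0.7323794364929199, 198.4314727783203), (29.831228256225586, 8.72677993774414), 89.38809204101562)
side bar 194 [2.92199804e-02 2.54508184e+02] -129.77769365651778 70.49300459449562
  wall -1 [(-80, 135.4), (-60, 136.1), (-40, 135.4), (0, 137.4), (20, 138.8)]
  wall 1 [(-80, 144.6), (-60, 148.1), (80, 139.2), (100, 139.7)]
```

The caddy is level within 0.03 rad and about 89 mm up, and the dial is on green. I'll let it settle and check the jars.

```bash
for i in 1 2 3; do python3 -m inch '[[0,0,0,0,0,0,1],[0,0,0,0,0,0,1],[0,0,0,0,0,0,1],[0,0,0,0,0,0,1],[0,0,0,0,0,0,1],[0,0,0,0,0,0,1],[0,0,0,0,0,0,1],[0,0,0,0,0,0,1]]' | grep -E 'clock|force|rot'
python3 - <<'E'
from rig import r
s=r.sense();print(s["wrist_torque"],abs(s["qvel"]).max())
E
done
python3 t.py
python3 - <<'E'
from h import *
from rig import grab_frame
th=np.radians(86.84);ey=np.array([np.cos(th),np.sin(th)]);ex=np.array([ey[1],-ey[0]])
for n in("scene","side"):
    f=grab_frame(n);P=cloud(f);I=f["pixels"].astype(int)
    d=P[...,:2]-np.array([500,-235]);X=d@ex;Y=d@ey;Z=P[...,2]
    m=(Z>150)&(Z<215)&(abs(Y+75)<36)&(abs(X)<45)&(I.max(-1)-I.min(-1)<40)&(I.max(-1)>60);q=np.c_[X[m],Y[m],Z[m]]
    print(n,m.sum(),q.max(0).round(),q.min(0).round(),[np.median(q[abs(q[:,2]-z)<8],0).round().tolist() for z in(155,170,185,195)])
E
```

```text
clock: 18.65
tcp_rot: [3.142, -0.038, 1.514]
contact_force: [1.9, 4.4, -13.4]
grasp_force: 116.0
[-0.04526563 -0.04237061  0.0453017 ] 0.08557520207405542
clock: 19.32
tcp_rot: [3.142, -0.038, 1.514]
contact_force: [0.2, -0.1, -8.4]
grasp_force: 115.0
[-2.06819477 -0.03970694 -0.00569172] 0.19317370640576884
clock: 19.98
tcp_rot: [3.142, -0.038, 1.514]
contact_force: [-0.2, -3.4, -11.0]
grasp_force: 112.2
[-1.13759607  0.07262487 -0.12618278] 0.03619668288049223
[ -0.15398058  -3.40747895 -11.03670163] [-1.13759607  0.07262487 -0.12618278] 112.22173690795898
bar X [-7.2499283  14.71858152] Y 108.27992154731704 [3.26967527e-02 2.52025049e+02] z end 256.7764115854694
 wall -1 2831 138.82871405498148
 wall 1 1333 139.13991207030097
scene 249 [ 45. -39. 215.] [-15. -92. 150.] [[5.0, -61.0, 156.0], [7.0, -46.0, 169.0], [-2.0, -41.0, 184.0], [-4.0, -40.0, 196.0]]
side 148 [ 43. -39. 215.] [  4. -89. 150.] [[20.0, -67.0, 158.0], [26.0, -58.0, 165.0], [12.0, -41.0, 185.0], [10.0, -40.0, 197.0]]
```

Run:
```python
from h import *
from rig import r,grab_frame
th=np.radians(86.84);ey=np.array([np.cos(th),np.sin(th)]);ex=np.array([ey[1],-ey[0]])
def XYZ(f):
    P=cloud(f);d=P[...,:2]-np.array([500,-235]);return d@ex,d@ey,P[...,2],f["pixels"].astype(int)
o=[]
for i in range(14):
    f=grab_frame("wrist");X,Y,Z,I=XYZ(f)
    b=(I[...,0]>I[...,2]+25)&(abs(X-1)<8)&(Z>246)&(Z<265)&(Y>20)&(Y<105)&(I.max(-1)>60)
    s=r.sense();o.append([*np.polyfit(Y[b],Z[b],1).round(4),*s["wrist_torque"][:2].round(2),*s["contact_force"].round(1),abs(s["qvel"]).max().round(3)])
print(*o,sep="\n")
for n in("scene","side"):
    X,Y,Z,I=XYZ(grab_frame(n))
    m=(Z>145)&(Z<200)&(Y<-50)&(Y>-108)&(abs(X)<40)&(I.max(-1)-I.min(-1)<45);q=np.c_[X[m],Y[m],Z[m]]
    print(n,m.sum(),[(z,q[abs(q[:,2]-z)<5].min(0).round().tolist(),q[abs(q[:,2]-z)<5].max(0).round().tolist()) for z in(150,160,170,180,190) if (abs(q[:,2]-z)<5).any()])
```

```text
[np.float64(0.0183), np.float64(254.8424), np.float64(3.07), np.float64(0.14), np.float64(-0.2), np.float64(3.7), np.float64(-6.6), np.float64(0.223)]
[np.float64(0.0202), np.float64(254.9), np.float64(2.77), np.float64(-0.05), np.float64(-0.0), np.float64(4.4), np.float64(-6.0), np.float64(0.139)]
[np.float64(0.0206), np.float64(254.8997), np.float64(1.92), np.float64(-0.06), np.float64(0.5), np.float64(4.9), np.float64(-7.3), np.float64(0.085)]
[np.float64(0.02), np.float64(254.844), np.float64(1.11), np.float64(-0.14), np.float64(-0.5), np.float64(5.1), np.float64(-7.6), np.float64(0.013)]
[np.float64(0.0213), np.float64(254.8816), np.float64(0.59), np.float64(-0.04), np.float64(1.1), np.float64(5.0), np.float64(-9.7), np.float64(0.033)]
[np.float64(0.0204), np.float64(254.8653), np.float64(-0.79), np.float64(0.07), np.float64(-1.2), np.float64(1.8), np.float64(-7.8), np.float64(0.119)]
[np.float64(0.02), np.float64(254.8328), np.float64(-0.07), np.float64(-0.26), np.float64(1.0), np.float64(2.7), np.float64(-9.3), np.float64(0.067)]
[np.float64(0.0197), np.float64(254.8719), np.f
[... 649 characters left out ...]
64(-0.2), np.float64(-2.3), np.float64(-8.7), np.float64(0.072)]
[np.float64(0.0209), np.float64(254.8683), np.float64(-0.39), np.float64(-0.02), np.float64(0.1), np.float64(-2.9), np.float64(-11.8), np.float64(0.007)]
[np.float64(0.0192), np.float64(254.8129), np.float64(-0.45), np.float64(0.05), np.float64(-0.2), np.float64(-3.6), np.float64(-10.7), np.float64(0.019)]
scene 224 [(150, [-19.0, -95.0, 145.0], [40.0, -52.0, 155.0]), (160, [-3.0, -79.0, 155.0], [40.0, -51.0, 165.0]), (170, [31.0, -65.0, 165.0], [40.0, -51.0, 172.0])]
side 126 [(150, [-16.0, -90.0, 146.0], [38.0, -63.0, 155.0]), (160, [6.0, -75.0, 155.0], [38.0, -52.0, 165.0]), (170, [21.0, -65.0, 166.0], [38.0, -53.0, 171.0])]
```

The salt shaker seems to lean toward +x. I'll measure its extent, and lower the grip force to damp the small vibration.

```bash
python3 -m inch '[[0,0,0,0,0,0,1],[0,0,0,0,0,0,1],[0,0,0,0,0,0,1],[0,0,0,0,0,0,1],[0,0,0,0,0,0,1],[0,0,0,0,0,0,1],[0,0,0,0,0,0,1],[0,0,0,0,0,0,1]]' 65 | grep -E 'clock|force'
python3 - <<'E'
from h import *
from rig import r,grab_frame
th=np.radians(86.84);ey=np.array([np.cos(th),np.sin(th)]);ex=np.array([ey[1],-ey[0]])
def XYZ(f):
    P=cloud(f);d=P[...,:2]-np.array([500,-235]);return d@ex,d@ey,P[...,2],f["pixels"].astype(int)
for n in("scene","side"):
    X,Y,Z,I=XYZ(grab_frame(n))
    m=(Z>100)&(Z<200)&(Y<-45)&(Y>-112)&(X>-30)&(X<90)&(I.max(-1)-I.min(-1)<30);q=np.c_[X[m],Y[m],Z[m]]
    print(n,m.sum());
    for x in range(-30,90,10):
        k=q[(q[:,0]>=x)&(q[:,0]<x+10)]
        if len(k)>3: print(x,len(k),k.min(0).round().tolist(),k.max(0).round().tolist())
o=[]
for i in range(8):
    f=grab_frame("wrist");s=r.sense();o.append([*s["wrist_torque"][:1].round(2),*s["contact_force"].round(1)[1:],*s["qvel"].round(3)])
for a in o: print([float(x) for x in a])
E
```

```text
clock: 21.6
contact_force: [0.2, 2.2, -9.6]
grasp_force: 115.8
scene 148
-30 8 [-23.0, -93.0, 130.0] [-20.0, -83.0, 136.0]
-20 66 [-20.0, -104.0, 134.0] [-10.0, -76.0, 148.0]
-10 54 [-10.0, -107.0, 133.0] [-1.0, -81.0, 150.0]
0 6 [0.0, -99.0, 143.0] [10.0, -51.0, 157.0]
30 11 [34.0, -67.0, 153.0] [39.0, -47.0, 170.0]
side 32
-20 8 [-20.0, -109.0, 130.0] [-13.0, -87.0, 142.0]
10 6 [12.0, -102.0, 129.0] [20.0, -53.0, 166.0]
20 4 [21.0, -72.0, 156.0] [25.0, -47.0, 167.0]
30 6 [33.0, -70.0, 143.0] [38.0, -55.0, 165.0]
40 4 [41.0, -65.0, 145.0] [43.0, -56.0, 152.0]
[2.03, 4.8, -7.3, -0.004, -0.002, -0.004, 0.084, 0.048, 0.016]
[0.74, 5.4, -11.0, 0.007, -0.001, 0.003, -0.025, -0.027, 0.056]
[-0.35, 0.4, -6.2, 0.002, -0.001, -0.003, -0.049, -0.023, 0.047]
[0.25, 3.0, -10.1, 0.005, -0.003, 0.001, -0.049, -0.021, 0.023]
[-1.7, 0.2, -10.0, 0.015, -0.001, 0.008, -0.177, -0.088, 0.016]
[-3.19, -4.1, -4.4, 0.015, -0.004, 0.001, -0.198, -0.078, -0.027]
[-2.53, -5.8, -9.2, 0.003, -0.005, 0.001, -0.117, -0.038, -0.02]
[-2.76, -7.2, -7.7, 0.006, -0.002, -0.0, -0.131, -0.048, -0.021]
```

The shaker leans across its bay, but its middle stays near X≈10 mm and about 105 mm below the handle, inside the limits. Wrist joint 4 is vibrating slightly (up to 0.2 rad/s), so I'll try a gentler grip.

```bash
cat > v.py <<'E'
from rig import r,grab_frame
o=[]
for i in range(12):
    grab_frame("wrist");s=r.sense();o.append([float(s["wrist_torque"][0]),float(s["contact_force"][2]),float(s["qvel"][3]),float(s["qvel"][4]),float(s["grasp_force"]),float(s["opening"])])
print(s["clock"]);[print([round(x,3) for x in a]) for a in o[::2]]
import numpy as np;print("rms",np.sqrt(np.mean(np.square(o),0)).round(3))
E
python3 -m inch '[[0,0,0,0,0,0,0.87],[0,0,0,0,0,0,0.87],[0,0,0,0,0,0,0.87],[0,0,0,0,0,0,0.87],[0,0,0,0,0,0,0.87],[0,0,0,0,0,0,0.87]]' 50 | grep -E 'clock|force|opening'; python3 v.py
```

```text
clock: 22.6
contact_force: [0.9, 2.3, -12.5]
opening: 0.178
grasp_force: 116.2
23.2
[-2.038, -7.657, -0.193, -0.087, 114.805, 0.172]
[-3.325, -4.039, -0.205, -0.087, 113.298, 0.17]
[-2.718, -7.218, -0.209, -0.095, 114.327, 0.17]
[-2.862, -6.642, -0.153, -0.058, 113.853, 0.166]
[-2.048, -7.835, -0.091, -0.025, 113.267, 0.174]
[0.521, -12.95, 0.11, 0.048, 116.034, 0.175]
rms [2.60300e+00 8.11600e+00 1.70000e-01 7.10000e-02 1.14318e+02 1.73000e-01]
```

The grip won't relax once it has locked, and the stiff grip sustains the vibration. That vibration probably also wedged the first lift. There is time left, so I'll set the caddy down and regrip gently at its balance point.

```bash
python3 -m inch '[[0,-0.0015,0,0,0,0.3,1],[0,-0.0015,0,0,0,0.4,1],[0,-0.0015,0,0,0,0.4,1],[0,-0.0015,0,0,0,0.4,1],[0,-0.0015,0,0,0,0.4,1],[0,-0.0015,0,0,0,0.4,1],[0,-0.0015,0,0,0,0.4,1],[0,-0.0015,0,0,0,0.35,1]]'
python3 -m inch '[[0,0,0,0,0,0.2,1],[0,0,0,0,0,0.15,1],[0,0,0,0,0,0,1]]'; python3 t.py
```

```text
clock: 23.87
eef_pos: [499.6, -238.4, 139.3]
tcp_rot: [-3.141, 0.0, 1.514]
contact_force: [1.1, 2.6, -7.2]
opening: 0.177
grasp_force: 115.3
clock: 24.12
eef_pos: [500.5, -237.6, 132.9]
tcp_rot: [3.141, -0.001, 1.513]
contact_force: [-3.8, 7.6, 9.1]
opening: 0.174
grasp_force: 105.7
[-3.78816982  7.64300137  9.0978968 ] [ 0.40829893  0.92197093 -0.32492442] 105.67230820655823
bar X [-6.14396065  9.3863031 ] Y 112.2606818002698 [-3.16153048e-02  1.70814524e+02] z end 167.47720053038162
 wall -1 1447 51.38097145636794
 wall 1 943 51.28295816187058
```

Landed. Now I open, measure the bar and jars, and regrip gently.

```bash
python3 -m inch '[[0,0,0,0,0,0,0.6],[0,0,0,0,0,0,0.6],[0,0,0,0,0,0,0.6]]' 25; python3 t.py
python3 - <<'E'
from h import *
th=np.radians(86.84);ey=np.array([np.cos(th),np.sin(th)]);ex=np.array([ey[1],-ey[0]])
f=dict(np.load("wl.npz"));P=cloud(f);I=f["pixels"].astype(int)
d=P[...,:2]-np.array([500,-235]);X=d@ex;Y=d@ey;Z=P[...,2]
for y0 in(-80,-5,65):
    m=(Z>95)&(Z<138)&(abs(Y-y0)<34)&(abs(X)<45)&(I.max(-1)>40)
    if m.sum()>100:
        zt=np.percentile(Z[m],98); t=m&(abs(Z-zt)<5);q=np.c_[X[t],Y[t],Z[t]]
        print("jar",y0,m.sum(),zt,cv2.minEnclosingCircle(q[:,:2].astype(np.float32)))
# end post / bay dividers along Y at wall-top height
w=(I[...,0]>I[...,2]+20)&(abs(X+20)<8)&(Z>40)&(Z<60)&(Y>0); print(np.histogram(Y[w],bins=range(0,140,6)))
w=(I[...,0]>I[...,2]+20)&(abs(X-1)<5)&(Z>60)&(Z<178)&(Y>90); print("post",np.percentile(Y[w],[1,50,99]),np.nanmax(np.where(abs(X-1)<5,Y,np.nan)))
k=(I.max(-1)<40)&(Z>150)&(Z<185)&(abs(X)<35)&(Y>-10)&(Y<14)
for sgn in(-1,1):
    q=k&(sgn*X>8); print(sgn,q.sum(),np.percentile(sgn*X[q],[1,5]) if q.any() else 0, np.median(Y[q]) if q.any() else 0)
E
```

```text
clock: 24.42
eef_pos: [500.8, -239.1, 132.6]
tcp_rot: [3.14, 0.001, 1.514]
contact_force: [-1.1, -0.1, -0.9]
opening: 0.399
grasp_force: 0.0
[-1.05937074 -0.09594709 -0.85763193] [ 0.03750137  0.0026923  -0.03525662] 0.0
bar X [-6.51278681  9.05847226] Y 111.46166771812142 [-4.35265241e-02  1.69558671e+02] z end 164.96577141036892
 wall -1 1377 49.143184294076036
 wall 1 914 49.08188233086659
jar -5 4491 129.99854587455837 ((5.344099998474121, -9.042790412902832), 29.89307403564453)
jar 65 2872 122.51241577409724 ((8.005278587341309, 55.49186325073242), 21.77059555053711)
(array([  0,  13,   0,   0, 146,   0,   0,   0,   0,   0,   0,   0,   0,
         0,   0,   0, 174,   0,   0,   0,   0,   0,   0]), array([  0,   6,  12,  18,  24,  30,  36,  42,  48,  54,  60,  66,  72,
        78,  84,  90,  96, 102, 108, 114, 120, 126, 132, 138]))
post [ 90.21627618 100.83038158 110.60824763] 111.07742457184894
-1 1743 [15.42511509 15.5184921 ] 3.2978579964318424
1 1510 [18.45342171 18.52708081] 3.51633928871495
```

The fingers are already at the balance point and centred on the bar. I'll close with 25 N and lift gently.

```bash
python3 -m inch '[[0,0,0,0,0,0,1],[0,0,0,0,0,0,1],[0,0,0,0,0,0,1],[0,0,0,0,0,0,1],[0,0,0,0,0,0,1]]' 25
python3 -m inch '[[0,0,0,0,0,-0.08,1],[0,0,0,0,0,-0.12,1],[0,0,0,0,0,-0.16,1],[0,0,0,0,0,-0.16,1],[0,0,0,0,0,-0.16,1],[0,0,0,0,0,-0.12,1],[0,0,0,0,0,0,1],[0,0,0,0,0,0,1]]'; python3 t.py; python3 v.py
```

```text
clock: 24.88
eef_pos: [500.1, -238.8, 132.1]
tcp_rot: [3.141, 0.0, 1.513]
contact_force: [-0.1, -0.9, 2.9]
opening: 0.181
grasp_force: 27.5
clock: 25.55
eef_pos: [500.0, -238.6, 152.2]
tcp_rot: [3.141, 0.0, 1.514]
contact_force: [-0.2, -0.2, -7.9]
opening: 0.186
grasp_force: 25.7
[-0.21900124 -0.23330583 -7.90697822] [0.04138875 0.04969012 0.01616086] 25.747379958629608
bar X [-6.79153719  8.73834614] Y 111.95907457258534 [-4.28571916e-02  1.89503275e+02] z end 184.91619810825756
 wall -1 1943 68.94277593745943
 wall 1 1205 68.9150796550131
26.2
[0.027, -8.32, 0.001, -0.001, 25.752, 0.182]
[0.002, -8.057, -0.001, -0.001, 25.762, 0.182]
[0.003, -7.824, -0.001, 0.001, 25.753, 0.181]
[0.059, -8.628, -0.002, -0.001, 25.743, 0.186]
[0.063, -7.951, 0.001, 0.0, 25.75, 0.184]
[0.027, -9.044, 0.001, 0.0, 25.765, 0.182]
rms [3.9000e-02 8.4500e+00 2.0000e-03 1.0000e-03 2.5755e+01 1.8400e-01]
```

It is perfectly still and balanced at 25 N. Lifting the rest.

```bash
python3 -m inch '[[0,0,0,0,0,-0.08,1],[0,0,0,0,0,-0.16,1],[0,0,0,0,0,-0.2,1],[0,0,0,0,0,-0.2,1],[0,0,0,0,0,-0.2,1],[0,0,0,0,0,-0.2,1],[0,0.001,0,0,0,-0.2,1],[0,0.002,0,0,0,-0.2,1]]'
python3 -m inch '[[0,0.002,0,0,0,-0.2,1],[0,0.002,0,0,0,-0.2,1],[0,0.002,0,0,0,-0.2,1],[0,0.002,0,0,0,-0.2,1],[0,0.001,0,0,0,-0.2,1],[0,0,0,0,0,-0.2,1],[0,0,0,0,0,-0.14,1],[0,0,0,0,0,-0.06,1]]'
python3 -m inch '[[0,0,0,0,0,0,1],[0,0,0,0,0,0,1],[0,0,0,0,0,0,1],[0,0,0,0,0,0,1],[0,0,0,0,0,0,1],[0,0,0,0,0,0,1]]';python3 t.py; python3 v.py
python3 - <<'E'
from h import *
from rig import r,grab_frame
th=np.radians(86.84);ey=np.array([np.cos(th),np.sin(th)]);ex=np.array([ey[1],-ey[0]])
for n in("scene","side"):
    f=grab_frame(n);P=cloud(f);I=f["pixels"].astype(int);d=P[...,:2]-np.array([500,-235]);X,Y,Z=d@ex,d@ey,P[...,2]
    wh=(abs(X)<45)&(abs(Y-185)<45)&(Z>134)&(Z<145)&(I.min(-1)>110)
    if wh.any(): print("white",wh.sum(),line(np.c_[X[wh],Y[wh]]))
    m=(Z>102)&(Z<200)&(Y<-45)&(Y>-112)&(abs(X)<90)&(I.max(-1)-I.min(-1)<30);q=np.c_[X[m],Y[m],Z[m]]
    print(n,len(q),[(x,k.min(0).round().tolist(),k.max(0).round().tolist()) for x in range(-40,90,15) for k in[q[(q[:,0]>=x)&(q[:,0]<x+15)]] if len(k)>3])
E
```

```text
clock: 26.87
eef_pos: [499.9, -238.5, 188.6]
tcp_rot: [3.141, -0.01, 1.514]
contact_force: [-0.4, 0.2, -8.0]
opening: 0.183
grasp_force: 25.8
clock: 27.53
eef_pos: [500.1, -239.7, 223.6]
tcp_rot: [3.141, -0.037, 1.514]
contact_force: [-0.7, -0.4, -8.7]
opening: 0.182
grasp_force: 25.8
clock: 28.03
eef_pos: [499.7, -239.5, 222.7]
tcp_rot: [-3.141, -0.038, 1.514]
contact_force: [1.0, 0.6, -8.0]
opening: 0.187
grasp_force: 25.8
[ 1.04438832  0.55183036 -8.02759283] [-0.05736201  0.04907172 -0.02756519] 25.751933455467224
bar X [-7.14399154 14.45649692] Y 109.95802768390227 [3.85744021e-03 2.57799161e+02] z end 259.75473169901403
 wall -1 2836 142.33701105137538
 wall 1 1397 142.47058098079077
28.6833
[-0.011, -8.715, 0.001, 0.0, 25.765, 0.182]
[-0.056, -8.219, -0.0, -0.0, 25.758, 0.181]
[-0.048, -7.876, -0.001, 0.002, 25.744, 0.182]
[-0.04, -8.92, -0.0, -0.001, 25.754, 0.187]
[-0.018, -7.655, 0.001, 0.001, 25.767, 0.188]
[-0.041, -7.781, -0.002, -0.0, 25.752, 0.183]
rms [4.7000e-02 8.2430e+00 1.0000e-03 1.0000e-03 2.5756e+01 1.8300e-01]
white 23 ((0.9772834777832031, 197.59808349609375), (7.13407039642334, 30.568477630615234), 0.5081736445426941)
scene 176 [(-40, [-27.0, -88.0, 140.0], [-25.0, -80.0, 143.0]), (-25, [-25.0, -103.0, 137.0], [-10.0, -72.0, 158.0]), (-10, [-10.0, -107.0, 133.0], [-0.0, -82.0, 158.0]), (5, [5.0, -54.0, 160.0], [9.0, -51.0, 165.0]), (20, [32.0, -68.0, 158.0], [35.0, -66.0, 167.0]), (35, [36.0, -67.0, 162.0], [41.0, -64.0, 170.0])]
side 22 [(-25, [-23.0, -102.0, 135.0], [-17.0, -90.0, 145.0]), (5, [9.0, -96.0, 135.0], [20.0, -71.0, 164.0]), (35, [36.0, -66.0, 152.0], [43.0, -62.0, 158.0])]
```

```bash
python3 -c "
from rig import r
print(r.sign_off())"
```

```text
the job is handed in; nothing more can be done
None
```

The job is handed in, with no verdict returned: the dial is on green and the caddy is held still and level, about 9 cm clear, but the first lift wedged and, though all three jars are still in it, the salt shaker leans in its bay (its middle inside the limits by my estimate).

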